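# Restock the dessert stand after washing-up

## Task

Put the washing-up away and make the dessert stand ready: set every ramekin the right way up on the sprung platform, one on top of the other, put down gently and not dropped, and lay the two teaspoons beside the stand flat in its drawer and push it fully home until its catch holds. The honey jar and the spice jar stand on each other's rubber pads: swap them, so that each is upright in the middle of the pad of its own size, and leave the egg timer where it is.

Things in the scene. Friction and masses are not known exactly. Their poses are not given: they have to be found in the camera images.
- station: wooden worktop stand, fixed (but in a different place each time), 200 mm deep and 345 mm wide, with a sprung ramekin well at its left and a low spoon-drawer cabinet (85 mm high, 220 mm wide) at its right; origin at the centre of its underside, x pointing away from the robot, y to the left. The front of the cabinet is at x = -102 mm
- well_axis (a point): point on the axis of the well, 160 mm above the worktop (height of the empty platform); axes as the station's. Four upright 8 mm guide rods at x = +-31, y = +-25 mm from the axis are straight to 172 mm above the worktop, then bend outward to 188 mm; they leave a ramekin 3 to 5 mm of play. The gaps on the +y and -y sides, 54 mm wide and open all the way down, are for the fingers
- column_top (a point): top of the spring column behind the well, 60 mm in +x from the well's axis and 180 mm above the worktop: upright steel tube 22 mm thick, with a collar 31 mm across that moves with the platform
- lift_top (a point): centre of the top of the round sprung platform (60 mm across) in the well: it moves straight down as the platform sinks. z up
- lift (a joint): how far the sprung platform has sunk, m: 0 empty (top 160 mm above the worktop), 0.140 at its lower stop; damped, about 32 mm for each ramekin standing on it, so that the top of the stack stays near the same height (within some 15 mm) as it is loaded
- drawer (a joint): how far the spoon drawer stands open, m: 0 fully home, 0.15 at its outer stop; it slides toward the robot (-x of the station). Friction about 1 N. A sprung roller catch resists with about 8 N from 14 mm open, pulls the drawer home once past about 5 mm and holds it at 0; left short of that it stays open
- drawer_floor (a point): centre of the drawer's inner floor, 15 mm above the worktop; it moves with the drawer, axes as the station's. Inside the drawer is 175 mm (x) by 182 mm (y), side walls 43 mm high; only the part that stands out in front of the cabinet is open to above
- drawer_pull (a point): middle of the drawer's pull, a steel bar 8 mm thick and 78 mm long across the drawer front, 50 mm above the worktop, its axis 13 mm in front of the drawer front (which is 12 mm thick and reaches from 10 to 75 mm above the worktop)
- pad_big (a point): middle of the big round black rubber pad (68 mm across, let in flush) on the cabinet's top, 85 mm above the worktop; the pad next to the well, meant for the honey jar
- pad_small (a point): middle of the small round black rubber pad (46 mm across, let in flush) on the cabinet's top, 85 mm above the worktop, 103 mm to the right of the big one; meant for the spice jar
- honey: squat honey jar with a red screw lid, about 60 mm across, 86 mm high, 360 g; origin at the centre of its underside, z up. At the start it stands on the small pad
- spice_jar: slim round spice jar with a dark lid, 41 mm across, 105 mm high, 110 g; origin at the centre of its underside, z up. At the start it stands on the big pad
- timer: egg timer, 66 mm across, 59 mm high, standing on the worktop at the back left of the stand; leave it alone. Origin at the centre of its underside
- ramekin_a: white straight-sided porcelain ramekin, open at the top, 66 mm outside diameter, 32 mm high, wall 5 mm, about 220 g; origin at the centre of its underside, z up. Stacked, one stands flat on the rim of the one below (32 mm a piece), without nesting
- ramekin_b: white straight-sided porcelain ramekin, open at the top, 66 mm outside diameter, 32 mm high, wall 5 mm, about 220 g; origin at the centre of its underside, z up. Stacked, one stands flat on the rim of the one below (32 mm a piece), without nesting
- ramekin_c: white straight-sided porcelain ramekin, open at the top, 66 mm outside diameter, 32 mm high, wall 5 mm, about 220 g; origin at the centre of its underside, z up. Stacked, one stands flat on the rim of the one below (32 mm a piece), without nesting
- ramekin_d: white straight-sided porcelain ramekin, open at the top, 66 mm outside diameter, 32 mm high, wall 5 mm, about 220 g; origin at the centre of its underside, z up. Stacked, one stands flat on the rim of the one below (32 mm a piece), without nesting
- ramekin_e: white straight-sided porcelain ramekin, open at the top, 66 mm outside diameter, 32 mm high, wall 5 mm, about 220 g; origin at the centre of its underside, z up. Stacked, one stands flat on the rim of the one below (32 mm a piece), without nesting
- teaspoon_a: steel teaspoon lying flat, 139 mm long, 30 mm wide at the bowl, 10 mm high, about 20 g; origin at the centre of its underside, long axis along its x
- teaspoon_b: steel teaspoon lying flat, 139 mm long, 30 mm wide at the bowl, 10 mm high, about 20 g; origin at the centre of its underside, long axis along its x

How it is judged:
By the outcome, as a careful person would: the job done as asked, in the order asked, and still so for the second after the job is handed in, with the robot touching nothing.
Of ramekin_a, ramekin_b, ramekin_c, ramekin_d, ramekin_e only 2 to 4 are there at a start; the rules pass over those that are not, and their reading is None.
At some moment in a run one of ramekin_a, ramekin_b, ramekin_c, ramekin_d, ramekin_e may be knocked a few centimetres aside while the robot is not near it.
It also fails if it takes over 210 s, if anything falls off the work surface, if the arm or the gripper's body presses on something with over 40 N, if the wrist force passes 120 N, or if a joint passes its speed limit or range.

## Robot

A 6-joint arm with a two-finger parallel gripper is mounted at the origin on a cart in front of the work surface, level with it; the furniture and walls round the work are solid. World frame = base frame: x ahead of the robot, y to its left, z up, the work surface at z = 0. Lengths are in m, angles in rad, forces in N, time in s.
With the tool pointing down it reaches from about 0.35 to 0.775 m from the base axis. Payload 7.3 kg.
Tool frame: the origin (TCP) lies on the centre line of the jaws, within the pads' length; the fingertips stand 17 mm ahead of it and the grasp point (between the pads) lies 2 mm behind it (robot.tip_extent is the distance from the TCP to the fingertips, in m); z points along the fingers, y is the line along which they close (so a half turn about z gives the same grasp; the last joint's range is limited). The gripper opens to 92 mm and grips with 3 to 60 N. Pads are 19 mm wide; open, the fingers measure 130 mm over their backs; the gripper's body (75 mm by 190 mm) begins 47 mm behind the grasp point.
Start: joints at [1.065, 0.342, 1.524, -0, 1.275, -0.146], TCP at [0.185, 0.491, 0.244] pointing down, gripper open.
Joint ranges: [-2.53, 2.53], [-0.77, 2.02], [0.04, 2.7], [-1, 4.14], [0.28, 2.66], [-3.11, 3.11]. Speed limits (rad/s): [2.57, 2.57, 3.14, 3.14, 3.14, 3.14].

## Interface

Orientations are given as [roll, pitch, yaw] about the fixed x, y, z axes, in that order (R = Rz(yaw) Ry(pitch) Rx(roll)).
In Python, from cell import robot gives the robot as it stands.
- The arm moves only by the tool step_arm, never from a script. Its argument "motion" is a list of rows, each a list of 2 entries, a list of its own where there are three numbers: the shift along the tool's x, y, z in units of 60 mm (1.0 is 60 mm), then the turn about the tool's z in rad. In form: [[[x, y, z], spin], ...]. A call has 1 to 10 rows; each row is the pose to reach, as a shift and turn from the pose commanded when the call began, along the tool's axes at that moment; what a row does not reach only later rows make up. A row lasts 1/8 s, in which the tool goes at most 62.5 mm and 10.7 degrees, less where a joint would pass 70% of its speed; a pose out of reach is approached as far as the arm can. A call with a gripper value outside its range is refused whole. "hand" is the closure in counts, from 0 (fully open) to 255 (shut), set as the call begins (left out, the last holds). The fingers move at their own pace and stop on an object; "squeeze" is the grip in N (left out, the last holds). Time passes only in rows, so rows that repeat a pose let the fingers close. It gives the time, the measured TCP pose, the force, the opening and the grip force at its end, in the units of the state.
- robot.observe(): the state, without advancing time (a new reading comes with each control period).
- robot.read_camera(name): name is "side" or "top" or "wrist"; returns a dict with "pixels" (420x560x3 uint8, red, green, blue), "intrinsics" (3x3 intrinsics, pixels), "xyz" and "rotation" of the camera in the world; the wrist camera has in their place "T_tool_cam" (4x4, takes a point from camera to tool coordinates, whose origin is the TCP and whose axes are the flange's). Camera axes: x right, y up, looking along -z (the intrinsics and any distortion apply to the point x, -y, -z); pixel columns grow to the right and rows downward; lengths in m; the calibration is good to about 2 mm. A picture is of the moment at which its call begins: read the wrist's pose just before it. There is no depth.
- robot.hand_in(): hands the job in; it is judged then, once.
The state is a dict: "time": time; "qpos": joint angles; "qvel": joint speeds; "joint_efforts": joint torques, N m; "tool_pos": TCP position; "tool_rot": TCP orientation; "contact_force": force on the tool from outside, world axes, zero at the start; "torque": the same for the moment, N m; "opening": finger opening in m; "grip_force": force on a finger pad.
Only numpy, scipy, OpenCV 4.12 (cv2) and the standard library are available. Lean on these libraries where they do the work, as an engineer would, in place of code of your own. Each camera call takes 0.05 s, during which the arm holds its last target. There are 200 camera calls.

## Working session

There is one attempt and no reset: what is moved stays moved. The work goes in short steps, Python scripts to look and compute and a tool call to move; the robot and the scene stay as the last step left them, time stands still between calls to the robot, and variables do not carry over. Pictures are saved under pics/ and viewed, at most 14 in all, crops included, and the job is handed in when it is done.

Besides the shell and the picture viewer there is one more tool, called as name(argument=value, ...), one argument or row to a line, values as JSON. step_arm: Moves the arm, as the interface text tells. Its arguments: {"type":"object","properties":{"motion":{"type":"array"},"hand":{"type":"number"},"squeeze":{"type":"number"}},"required":["motion"]}

```bash
ls; mkdir -p pics; cat > h.py <<'E'
import numpy as np, cv2
from cell import robot
def snap(n,f):
    o=robot.observe(); c=robot.read_camera(n); cv2.imwrite(f'pics/{f}.png',cv2.cvtColor(c['pixels'],cv2.COLOR_RGB2BGR))
    np.savez(f'pics/{f}.npz',K=c['intrinsics'],p=c.get('xyz',0),R=c.get('rotation',0),T=c.get('T_tool_cam',0),tp=o['tool_pos'],tr=o['tool_rot'],im=c['pixels']); return c
E
python3 - <<'E'
from h import *
print(robot.observe())
for n in('top','side','wrist'):
    c=snap(n,n+'0'); print({k:v for k,v in c.items() if k!='pixels'})
E
```

```text
pics
{'time': 0.0, 'qpos': array([ 1.06499242e+00,  3.42735010e-01,  1.52501492e+00,  3.15632993e-06,
        1.27539253e+00, -1.45980358e-01]), 'qvel': array([-0.00078828,  0.001174  , -0.00019402, -0.00093447,  0.00105165,
        0.00011598]), 'joint_efforts': array([ 1.29375527e-03, -4.31230152e+01, -2.44225484e+01,  7.17398152e-02,
        5.60314755e-02, -1.47117175e-04]), 'tool_pos': array([0.18464061, 0.49105565, 0.2430393 ]), 'tool_rot': array([-3.14005977e+00, -2.28424972e-04,  2.78176801e+00]), 'contact_force': array([-0.30122014,  0.1923427 , -0.10033751]), 'torque': array([ 0.05303739, -0.03609072,  0.03068263]), 'grip_force': 0.0, 'opening': 0.0919915536532598}
{'intrinsics': array([[497.84494302,   0.        , 280.15870758],
       [  0.        , 497.84494302, 210.48760762],
       [  0.        ,   0.        ,   1.        ]]), 'xyz': array([-0.01221066, -0.1015056 ,  1.43653307]), 'rotation': array([ 4.33653494e-01,  4.13424171e-04, -1.44796036e+00])}
{'intrinsics': array([[439.73894603,   0.        , 282.63014328],
       [  0.        , 439.73894603, 219.03101627],
       [  0.        ,   0.        ,   1.        ]]), 'xyz': array([-0.05750231, -1.02718143,  0.72768634]), 'rotation': array([ 1.11808542,  0.00658943, -0.58870905])}
{'intrinsics': array([[376.25498587,   0.        , 286.41828058],
       [  0.        , 376.25498587, 210.7177892 ],
       [  0.        ,   0.        ,   1.        ]]), 'T_tool_cam': array([[-2.52809830e-04,  9.63046168e-01,  2.69336248e-01,
         7.20349702e-02],
       [ 9.99999772e-01,  7.46693201e-05,  6.71650292e-04,
         1.40956933e-04],
       [ 6.26719086e-04,  2.69336356e-01, -9.63045967e-01,
        -1.40989666e-01],
       [ 0.00000000e+00,  0.00000000e+00,  0.00000000e+00,
         1.00000000e+00]])}
```

View pics/top0.png

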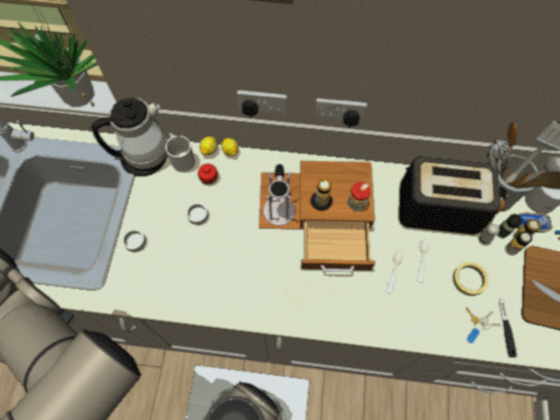

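View pics/side0.png

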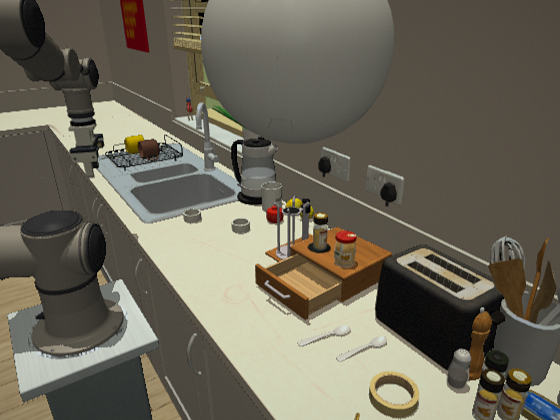

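```bash
python3 - <<'E'
from h import *
a=cv2.imread('pics/top0.png'); b=cv2.imread('pics/side0.png')
A=cv2.resize(a[130:300,110:450],(800,400),interpolation=cv2.INTER_CUBIC)
B=cv2.resize(b[195:295,170:310],(560,400),interpolation=cv2.INTER_CUBIC)[:,:]
cv2.imwrite('pics/c1.png',A); 
C=np.zeros((600,800,3),np.uint8); C[:350,:]=cv2.resize(b[190:365,170:570][:, :400],(800,350),interpolation=cv2.INTER_CUBIC)[:, :800]
w=cv2.imread('pics/wrist0.png'); C[350:600,:333]=cv2.resize(w,(333,250))
C[350:600,340:800]=cv2.resize(b[195:245,170:262],(460,250),interpolation=cv2.INTER_CUBIC)
cv2.imwrite('pics/c2.png',C)
E
```

```text
(no output)
```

View pics/c1.png

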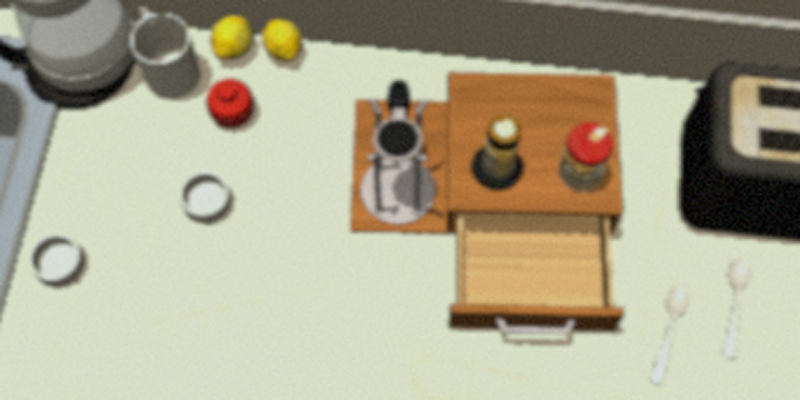

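View pics/c2.png

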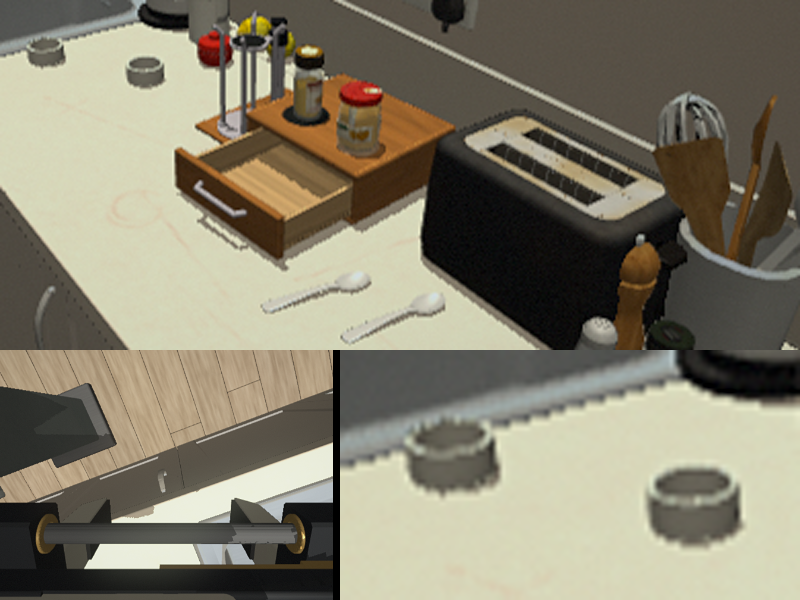

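```bash
cat >> h.py <<'E'
from scipy.spatial.transform import Rotation as Ro
from scipy.optimize import least_squares
def cam(f):
    d=np.load(f'pics/{f}.npz')
    if d['T'].ndim:
        Rt=Ro.from_euler('xyz',d['tr']).as_matrix(); T=d['T']; R=Rt@T[:3,:3]; p=d['tp']+Rt@T[:3,3]
    else: R=Ro.from_euler('xyz',d['R']).as_matrix(); p=d['p']
    return d['K'],R,p
def pix2w(f,uv,z):
    K,R,p=cam(f); q=np.linalg.inv(K)@[uv[0],uv[1],1]; r=R@(q*[1,-1,-1]); return p+r*(z-p[2])/r[2]
def w2pix(f,P):
    K,R,p=cam(f); c=(np.atleast_2d(P)-p)@R; c=c*[1,-1,-1]; q=c@K.T; return q[:,:2]/q[:,2:]
E
python3 - <<'E'
from h import *
np.set_printoptions(precision=4,suppress=True)
s=800/340
t=lambda u,v:(110+u/s,130+v/s)
P={'ramA':((207,193),.032),'ramB':((58,256),.032),'BL':((448,74),.085),'BR':((615,75),.085),'FR':((620,213),.085),'FL':((450,213),.085),
'plat':((398,138),.16),'padbig':((498,168),.085),'honeybase':((583,172),.09),'honeylid':((589,143),.086+.085),'spicelid':((504,130),.085+.105),
'sp1bowl':((678,300),.005),'sp1end':((656,380),.005),'sp2bowl':((739,272),.005),'sp2end':((730,354),.005),'pullL':((503,338),.05),'pullR':((572,340),.05),
'frontL':((450,309),.075),'frontR':((622,310),.075),'timer':((230,103),.04)}
for k,(uv,z) in P.items():
    w=pix2w('top0',t(*uv),z); print(k,w, np.hypot(w[0],w[1]).round(3))
sp={'ramA':((145,64),.032),'ramB':((46,43),.032),'bowl1':((353,283),.005),'end1':((265,306),.005),'bowl2':((429,302),.005),'end2':((346,337),.005),'padb':((307,114),.085),'plat':((250,42),.16)}
for k,(uv,z) in sp.items(): print('side',k,pix2w('side0',(170+uv[0]/2,190+uv[1]/2),z))
E
```

```text
ramA [0.5968 0.2314 0.032 ] 0.64
ramB [0.4854 0.4047 0.032 ] 0.632
BL [ 0.7847 -0.0665  0.085 ] 0.788
BR [ 0.8104 -0.2873  0.085 ] 0.86
FR [ 0.6101 -0.3029  0.085 ] 0.681
FL [ 0.5839 -0.0903  0.085 ] 0.591
plat [ 0.6429 -0.0172  0.16  ] 0.643
padbig [ 0.6541 -0.1448  0.085 ] 0.67
honeybase [ 0.6593 -0.2527  0.09  ] 0.706
honeylid [ 0.6588 -0.2486  0.171 ] 0.704
spicelid [ 0.6538 -0.1441  0.19  ] 0.669
sp1bowl [ 0.5333 -0.3945  0.005 ] 0.663
sp1end [ 0.4237 -0.3696  0.005 ] 0.562
sp2bowl [ 0.5818 -0.4725  0.005 ] 0.749
sp2end [ 0.469  -0.4614  0.005 ] 0.658
pullL [ 0.4401 -0.1725  0.05  ] 0.473
pullR [ 0.448 -0.257  0.05 ] 0.516
frontL [ 0.4609 -0.1037  0.075 ] 0.472
frontR [ 0.4853 -0.3125  0.075 ] 0.577
timer [0.7297 0.2242 0.04  ] 0.763
side ramA [0.6013 0.2259 0.032 ]
side ramB [0.4911 0.4097 0.032 ]
side bowl1 [ 0.5419 -0.4037  0.005 ]
side end1 [ 0.4283 -0.3761  0.005 ]
side bowl2 [ 0.5944 -0.4803  0.005 ]
side end2 [ 0.4744 -0.4689  0.005 ]
side padb [ 0.6673 -0.1512  0.085 ]
side plat [ 0.65   -0.0291  0.16  ]
```

```bash
cat >> h.py <<'E'
def go(*ts):
    o=robot.observe(); R=Ro.from_euler('xyz',o['tool_rot']).as_matrix(); y0=o['tool_rot'][2]
    print('at',o['tool_pos'].round(4),'yaw',round(y0,4),'t',round(o['time'],2),'open',round(o['opening'],4))
    for x,y,z,w in ts:
        print(np.round(R.T@(np.array([x,y,z])-o['tool_pos'])/.06,3).tolist(), round(-((w-y0+np.pi)%(2*np.pi)-np.pi),3))
E
python3 - <<'E'
from h import *
go((.598,.229,.16,3.26))
E
```

```text
at [0.1847 0.4912 0.2432] yaw 2.7818 t 0.15 open 0.0916
[-7.986, -1.662, 1.388] -0.478
```

step_arm(
  motion=[
    [[-0.8, -0.17, 0.1], -0.05],
    [[-1.8, -0.37, 0.3], -0.1],
    [[-2.8, -0.58, 0.5], -0.15],
    [[-3.8, -0.8, 0.7], -0.2],
    [[-4.8, -1.0, 0.85], -0.27],
    [[-5.8, -1.2, 1.0], -0.33],
    [[-6.8, -1.4, 1.2], -0.4],
    [[-7.6, -1.6, 1.35], -0.45],
    [[-7.99, -1.66, 1.39], -0.478],
    [[-7.99, -1.66, 1.39], -0.478],
  ],
  hand=0,
  squeeze=20,
)

```text
time: 1.4
tool_pos: [0.5993, 0.228, 0.1592]
tool_rot: [-3.141, -0.001, -3.026]
contact_force: [-0.4, 0.3, 0.6]
opening: 0.0916
grip_force: 0.0
```

```bash
python3 - <<'E'
from h import *
snap('wrist','w1'); print(robot.observe()['tool_pos'],robot.observe()['tool_rot'],w2pix('w1',[[.598,.229,.032],[.598,.229,.0]]))
E
```

```text
[0.59828083 0.22901005 0.15954992] [ 3.14144589e+00 -1.52277679e-03 -3.02502093e+00] [[288.37956968 205.62343474]
 [288.22217635 195.67310776]]
```

View pics/w1.png

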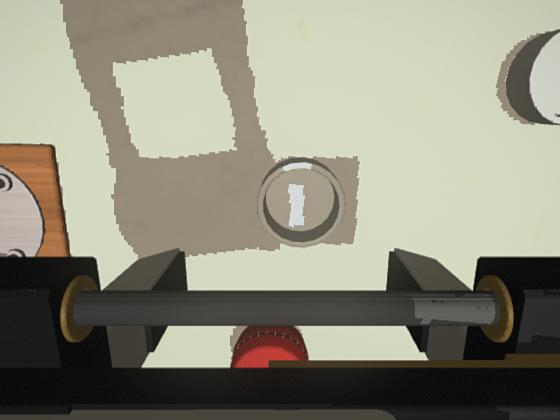

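```bash
python3 - <<'E'
from h import *
w=pix2w('w1',(301.5,202),.032);print(w, [pix2w('w1',(u,202),.032)[:2].round(4) for u in(257,346)])
go((w[0],w[1],.024,3.26),(w[0],w[1],.22,3.26),(.645,-.02,.26,3.26))
E
```

```text
[0.59415148 0.2382606  0.032     ] [array([0.5979, 0.2058]), array([0.5904, 0.2708])]
at [0.5983 0.229  0.1595] yaw -3.025 t 1.45 open 0.0917
[0.047, 0.161, 2.259] -0.002
[0.052, 0.161, -1.007] -0.002
[-0.288, -4.212, -1.675] -0.002
```

step_arm(
  motion=[
    [[0.05, 0.16, 0.6], 0],
    [[0.05, 0.16, 1.2], 0],
    [[0.05, 0.16, 1.8], 0],
    [[0.05, 0.16, 2.15], 0],
    [[0.05, 0.16, 2.26], 0],
    [[0.05, 0.16, 2.26], 0],
  ],
)

```text
time: 2.2
tool_pos: [0.594, 0.2393, 0.0252]
tool_rot: [3.141, 0.0, -3.023]
contact_force: [0.1, -0.6, -0.3]
opening: 0.0917
grip_force: 0.0
```

step_arm(
  motion=[
    [[0, 0, 0], 0],
    [[0, 0, 0], 0],
    [[0, 0, 0], 0],
    [[0, 0, 0], 0],
    [[0, 0, 0], 0],
    [[0, 0, -0.1], 0],
    [[0, 0, -0.5], 0],
    [[0, 0, -1.3], 0],
    [[0, 0, -2.2], 0],
    [[0, 0, -3.0], 0],
  ],
  hand=255,
  squeeze=20,
)

```text
time: 3.45
tool_pos: [0.5941, 0.2385, 0.2063]
tool_rot: [3.141, -0.0, -3.023]
contact_force: [0.2, -0.5, -2.4]
opening: 0.067
grip_force: 20.0
```

```bash
python3 - <<'E'
from h import *
go((.63,.095,.28,3.26))
E
```

```text
at [0.5941 0.2385 0.2063] yaw -3.0234 t 3.45 open 0.067
[-0.312, -2.446, -1.229] -0.0
```

step_arm(
  motion=[
    [[-0.06, -0.4, -0.4], 0],
    [[-0.15, -1.2, -0.9], 0],
    [[-0.25, -2.0, -1.2], 0],
    [[-0.31, -2.44, -1.23], 0],
    [[-0.31, -2.44, -1.23], 0],
    [[-0.31, -2.44, -1.23], 0],
  ],
)

```text
time: 4.2
tool_pos: [0.6296, 0.096, 0.2778]
tool_rot: [3.141, -0.001, -3.023]
contact_force: [0.1, 0.3, -2.4]
opening: 0.0666
grip_force: 20.0
```

```bash
python3 - <<'E'
from h import *
snap('wrist','w2'); print(w2pix('w2',[[.645,-.02,.16]]))
E
```

```text
[[123.0960746  212.71042499]]
```

View pics/w2.png

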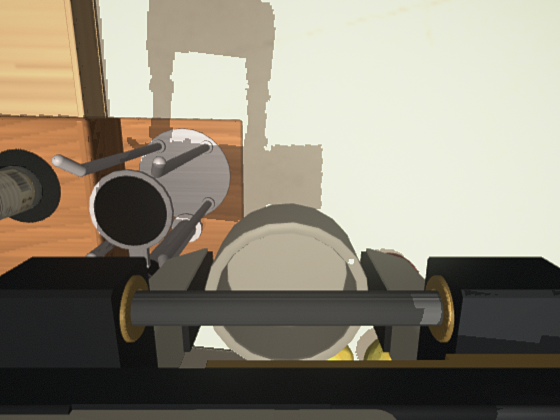

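```bash
python3 - <<'E'
from h import *
np.set_printoptions(precision=4,suppress=True)
for uv in [(131.3,210),(90,210),(173,210),(131,170),(131,251)]: print(pix2w('w2',uv,.16)[:2])
o=np.load('pics/w2.npz'); z=o['tp'][2]+.0075
for uv in [(288,282),(288,205),(288,360)]: print('held',pix2w('w2',uv,z)[:2]-o['tp'][:2])
a=pix2w('w2',(10,116.5),.02)-pix2w('w2',(242,121),.02); print('yaw front',np.arctan2(-a[0],a[1]), np.arctan2(a[1],a[0]))
print(pix2w('w2',(27,186),.085))
E
```

```text
[ 0.6423 -0.0142]
[ 0.6458 -0.0435]
[0.6388 0.0154]
[ 0.6134 -0.0146]
[ 0.6738 -0.0142]
held [-0.0059 -0.0002]
held [-0.0367 -0.0039]
held [0.0292 0.004 ]
yaw front -3.0424191088923567 -1.4716227820974601
[ 0.6551 -0.1375  0.085 ]
```

```bash
python3 - <<'E'
from h import *
im=cv2.imread('pics/w2.png'); cv2.imwrite('pics/c3.png',cv2.resize(im[120:370,50:380],(792,600),interpolation=cv2.INTER_CUBIC))
o=np.load('pics/w2.npz'); tp=o['tp']
Rt=Ro.from_euler('xyz',o['tr']).as_matrix()
for dx in(0,-.003,.003):
  for e,zz in((-.033,.0245),(-.033,-.0075),(-.028,-.0075),(.033,-.0075),(.028,-.0075)):
    print(dx,e,zz,w2pix('w2',tp+Rt@np.array([dx-e,0,zz]))[0].round(1))
E
```

```text
0 -0.033 0.0245 [286.8 195.3]
0 -0.033 -0.0075 [286.8 215.2]
0 -0.028 -0.0075 [286.8 228.1]
0 0.033 -0.0075 [286.8 367.2]
0 0.028 -0.0075 [286.8 356.9]
-0.003 -0.033 0.0245 [286.8 201.8]
-0.003 -0.033 -0.0075 [286.8 223. ]
-0.003 -0.028 -0.0075 [286.8 235.7]
-0.003 0.033 -0.0075 [286.8 373.3]
-0.003 0.028 -0.0075 [286.8 363.1]
0.003 -0.033 0.0245 [286.8 188.8]
0.003 -0.033 -0.0075 [286.8 207.4]
0.003 -0.028 -0.0075 [286.8 220.4]
0.003 0.033 -0.0075 [286.8 361.1]
0.003 0.028 -0.0075 [286.8 350.6]
```

View pics/c3.png

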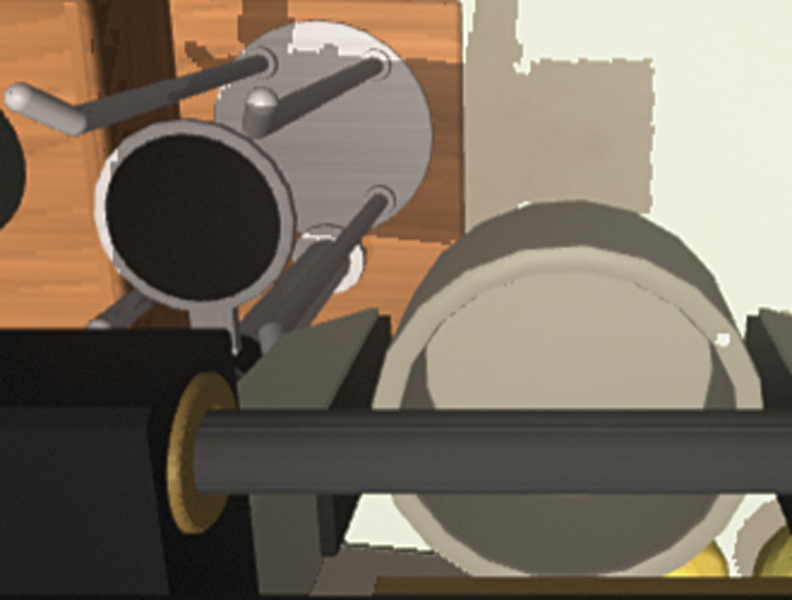

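```bash
python3 - <<'E'
from h import *
s=lambda u,v:(50+u/2.4,120+v/2.4)
L=np.array([[-31,-25],[-31,25],[31,25]])/1e3
obs=np.array([s(262,65),s(378,67),s(380,200)])
def f(p,full=0):
    x,y,w,z=p; c=np.array([[np.cos(w),-np.sin(w)],[np.sin(w),np.cos(w)]])
    P=np.c_[L@c.T+[x,y],np.full(3,z)]; return (w2pix('w2',P)-obs).ravel()
r=least_squares(f,[.643,-.014,.12,.02],x_scale=[.01,.01,.1,.01]); print(r.x,r.fun)
x,y,w,z=r.x; c=np.array([[np.cos(w),-np.sin(w)],[np.sin(w),np.cos(w)]])
print((w2pix('w2',np.c_[L@c.T+[x,y],np.full(3,.172)])-[50,120])*2.4)
print((w2pix('w2',[[x,y,.16]])-[50,120])*2.4)
E
```

```text
[ 0.64417653 -0.01424284  0.0964684   0.01313548] [ 0.63476426 -0.35008793 -0.87417712 -0.16499304  0.24880425  0.5365718 ]
[[ 76.7976024  123.90325409]
 [258.36862075 127.77835414]
 [273.09550769 336.158117  ]]
[[194.88629352 222.05423983]]
```

```bash
python3 - <<'E'
from h import *
go(*[(.6407,-.0144,z,3.2416) for z in (.275,.22,.185,.1525)])
E
```

```text
at [0.6296 0.0964 0.2779] yaw -3.0224 t 4.25 open 0.0664
[0.036, -1.856, 0.047] 0.019
[0.035, -1.856, 0.964] 0.019
[0.034, -1.857, 1.547] 0.019
[0.033, -1.857, 2.089] 0.019
```

step_arm(
  motion=[
    [[0.01, -0.5, 0], 0],
    [[0.02, -1.2, 0], 0.01],
    [[0.036, -1.7, 0.05], 0.019],
    [[0.036, -1.857, 0.05], 0.019],
    [[0.036, -1.857, 0.05], 0.019],
    [[0.036, -1.857, 0.4], 0.019],
    [[0.036, -1.857, 0.8], 0.019],
    [[0.036, -1.857, 1.0], 0.019],
    [[0.036, -1.857, 1.2], 0.019],
    [[0.036, -1.857, 1.2], 0.019],
  ],
)

```text
time: 5.5
tool_pos: [0.6408, -0.015, 0.2059]
tool_rot: [3.141, -0.001, -3.042]
contact_force: [1.0, 0.3, -2.6]
opening: 0.0664
grip_force: 20.0
```

```bash
python3 - <<'E'
from h import *
o=robot.observe(); print(o['tool_pos'],o['tool_rot'],o['contact_force'],o['torque'])
E
```

```text
[ 0.64082356 -0.01499711  0.20588615] [ 3.14110236e+00 -1.19745564e-03 -3.04187118e+00] [ 0.99424721  0.28848669 -2.60344375] [ 0.05315589 -0.01013303  0.0235423 ]
```

step_arm(
  motion=[
    [[0, 0, 0.1], 0],
    [[0, 0, 0.2], 0],
    [[0, 0, 0.3], 0],
    [[0, 0, 0.4], 0],
    [[0, 0, 0.5], 0],
    [[0, 0, 0.55], 0],
    [[0, 0, 0.55], 0],
    [[0, 0, 0.55], 0],
  ],
)

```text
time: 6.5
tool_pos: [0.6411, -0.0155, 0.1737]
tool_rot: [3.142, 0.0, -3.042]
contact_force: [-1.1, 0.2, -0.9]
opening: 0.0665
grip_force: 20.0
```

step_arm(
  motion=[
    [[0, 0, 0.1], 0],
    [[0, 0, 0.2], 0],
    [[0, 0, 0.3], 0],
    [[0, 0, 0.35], 0],
    [[0, 0, 0.35], 0],
    [[0, 0, 0.35], 0],
    [[0, 0, 0.35], 0],
  ],
)

```text
time: 7.38
tool_pos: [0.641, -0.0155, 0.1526]
tool_rot: [3.141, -0.0, -3.042]
contact_force: [0.2, -0.3, -0.6]
opening: 0.0662
grip_force: 20.0
```

step_arm(
  motion=[
    [[0, 0, 0], 0],
    [[0, 0, 0], 0],
    [[0, 0, 0], 0],
    [[0, 0, 0], 0],
    [[0, 0, 0], 0],
    [[0, 0, -0.3], 0],
    [[0, 0, -0.8], 0],
    [[0, 0, -1.5], 0],
    [[0, 0, -2.3], 0],
    [[0, 0, -2.3], 0],
  ],
  hand=40,
)

```text
time: 8.62
tool_pos: [0.6426, -0.0157, 0.2954]
tool_rot: [-3.139, 0.009, -3.042]
contact_force: [0.0, 0.4, -0.8]
opening: 0.0773
grip_force: 0.0
```

```bash
python3 - <<'E'
from h import *
snap('wrist','w3');snap('top','t3');snap('side','s3'); 
C=np.zeros((600,800,3),np.uint8)
w=cv2.imread('pics/w3.png');t=cv2.imread('pics/t3.png');s=cv2.imread('pics/s3.png')
C[:300,:400]=cv2.resize(w,(400,300));C[:300,400:]=cv2.resize(t[130:280,100:300],(400,300));C[300:,:400]=cv2.resize(s[180:255,170:270],(400,300),interpolation=2);C[300:,400:]=cv2.resize(s[190:265,250:350],(400,300),interpolation=2)
cv2.imwrite('pics/c4.png',C)
go((.48,.404,.16,3.2416))
E
```

```text
at [ 0.6406 -0.0154  0.2894] yaw -3.0424 t 8.78 open 0.0774
[1.967, 7.22, 2.164] -0.001
```

View pics/c4.png

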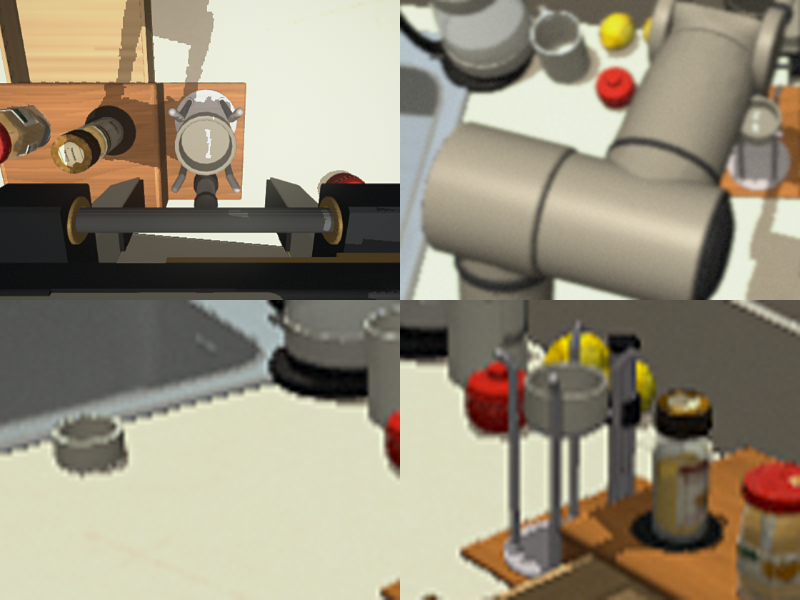

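step_arm(
  motion=[
    [[0.2, 0.7, 0], 0],
    [[0.45, 1.6, 0], 0],
    [[0.7, 2.5, 0.1], 0],
    [[0.95, 3.5, 0.4], 0],
    [[1.2, 4.5, 0.8], 0],
    [[1.45, 5.4, 1.2], 0],
    [[1.7, 6.3, 1.6], 0],
    [[1.9, 7.0, 2.0], 0],
    [[1.967, 7.22, 2.16], 0],
    [[1.967, 7.22, 2.16], 0],
  ],
  hand=0,
)

```text
time: 10.02
tool_pos: [0.4799, 0.4037, 0.1593]
tool_rot: [-3.14, -0.003, -3.041]
contact_force: [1.0, 0.2, 0.4]
opening: 0.0917
grip_force: 0.0
```

```bash
cat >> h.py <<'E'
def fitcircle(f,guess,r=.033,h=.032,out=None):
    # print rim circle overlay
    pass
E
python3 - <<'E'
from h import *
snap('wrist','w4')
im=cv2.imread('pics/w4.png'); cv2.imwrite('pics/c5.png',im)
E
```

```text
(no output)
```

View pics/c5.png

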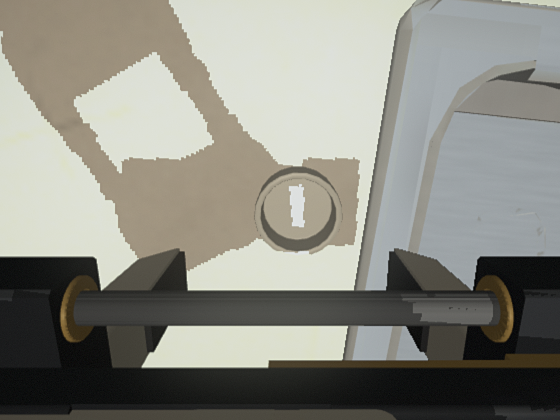

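```bash
python3 - <<'E'
from h import *
a=pix2w('w4',(299,166),0);b=pix2w('w4',(299,254),.032);print(a,b,[pix2w('w4',(u,212),.032) for u in(255,343)])
a1=pix2w('w1',(301.5,157),0);b1=pix2w('w1',(301.5,247),.032);print(a1,b1)
c=(a+b)/2; go((c[0],c[1],.0245,3.2416))
E
```

```text
[0.4532404  0.41055935 0.        ] [0.51565744 0.41645185 0.032     ] [array([0.48580455, 0.38037831, 0.032     ]), array([0.47922657, 0.44523341, 0.032     ])]
[0.56537265 0.23582601 0.        ] [0.62915562 0.24269791 0.032     ]
at [0.481  0.403  0.1604] yaw -3.0424 t 10.07 open 0.092
[-0.077, 0.17, 2.265] -0.001
```

step_arm(
  motion=[
    [[-0.077, 0.17, 0.6], 0],
    [[-0.077, 0.17, 1.2], 0],
    [[-0.077, 0.17, 1.7], 0],
    [[-0.077, 0.17, 2.0], 0],
    [[-0.077, 0.17, 2.15], 0],
    [[-0.077, 0.17, 2.25], 0],
    [[-0.077, 0.17, 2.25], 0],
  ],
  hand=30,
)

```text
time: 10.95
tool_pos: [0.4847, 0.4146, 0.0264]
tool_rot: [3.141, 0.001, -3.042]
contact_force: [-0.3, -0.6, -0.0]
opening: 0.081
grip_force: 0.0
```

step_arm(
  motion=[
    [[0, 0, 0], 0],
    [[0, 0, 0], 0],
    [[0, 0, 0], 0],
    [[0, 0, 0], 0],
    [[0, 0, 0], 0],
    [[0, 0, -0.1], 0],
    [[0, 0, -0.5], 0],
    [[0, 0, -1.3], 0],
    [[0, 0, -2.2], 0],
    [[0, 0, -3.0], 0],
  ],
  hand=255,
)

```text
time: 12.2
tool_pos: [0.484, 0.4146, 0.2076]
tool_rot: [3.141, -0.0, -3.042]
contact_force: [0.5, 1.0, -2.6]
opening: 0.0658
grip_force: 20.0
```

```bash
python3 - <<'E'
from h import *
go((.6437,-.0145,.28,3.2416),(.6437,-.0145,.22,3.2416))
E
```

```text
at [0.484  0.4146 0.2076] yaw -3.0422 t 12.2 open 0.0658
[-1.939, -7.38, -1.21] -0.001
[-1.939, -7.38, -0.21] -0.001
```

step_arm(
  motion=[
    [[-0.2, -0.6, -0.6], 0],
    [[-0.4, -1.4, -1.1], 0],
    [[-0.65, -2.4, -1.2], 0],
    [[-0.9, -3.4, -1.2], 0],
    [[-1.15, -4.4, -1.2], 0],
    [[-1.4, -5.4, -1.2], 0],
    [[-1.7, -6.4, -1.2], 0],
    [[-1.88, -7.1, -1.2], 0],
    [[-1.939, -7.38, -1.2], 0],
    [[-1.939, -7.38, -1.2], 0],
  ],
)

```text
time: 13.45
tool_pos: [0.6438, -0.015, 0.2772]
tool_rot: [3.141, -0.001, -3.044]
contact_force: [-0.9, 0.4, -2.2]
opening: 0.0661
grip_force: 20.0
```

```bash
python3 - <<'E'
from h import *
snap('wrist','w5')
im=cv2.imread('pics/w5.png'); cv2.imwrite('pics/c6.png',cv2.resize(im[100:370,150:430],(622,600),interpolation=cv2.INTER_CUBIC))
o=np.load('pics/w5.npz');tp=o['tp'];Rt=Ro.from_euler('xyz',o['tr']).as_matrix()
for dx in(0,-.003):
  print(dx,[((w2pix('w5',tp+Rt@np.array([dx-e,0,zz]))[0]-[150,100])*600/270).round(0).tolist() for e,zz in((-.033,.0255),(-.033,-.0065))])
go((.6437,-.0145,.28,3.2416))
E
```

```text
0 [[304.0, 211.0], [304.0, 254.0]]
-0.003 [[304.0, 225.0], [304.0, 271.0]]
at [ 0.6436 -0.0138  0.2775] yaw -3.0423 t 13.5 open 0.0665
[-0.0, -0.012, -0.041] -0.001
```

View pics/c6.png

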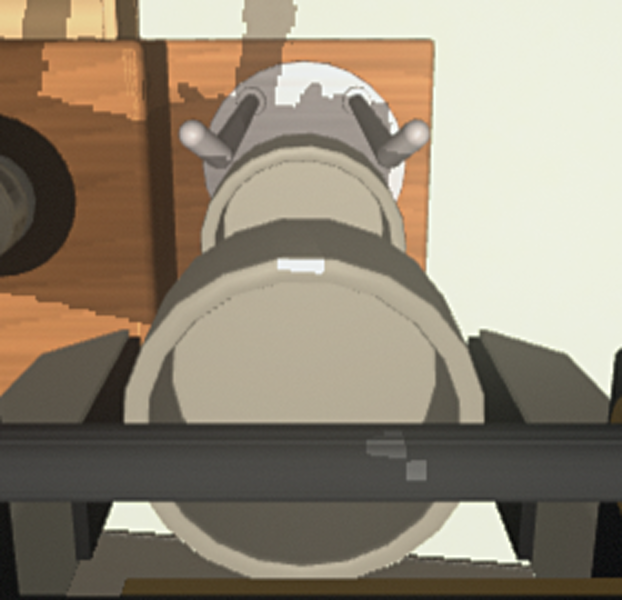

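step_arm(
  motion=[
    [[0.015, 0, 0.3], 0],
    [[0.015, 0, 0.7], 0],
    [[0.015, 0, 1.0], 0],
    [[0.015, 0, 1.15], 0],
    [[0.015, 0, 1.3], 0],
    [[0.015, 0, 1.4], 0],
    [[0.015, 0, 1.5], 0],
    [[0.015, 0, 1.6], 0],
    [[0.015, 0, 1.7], 0],
    [[0.015, 0, 1.7], 0],
  ],
)

```text
time: 14.75
tool_pos: [0.6429, -0.0147, 0.1754]
tool_rot: [3.141, -0.001, -3.042]
contact_force: [-0.6, 1.5, -1.1]
opening: 0.0666
grip_force: 20.0
```

step_arm(
  motion=[
    [[0, 0, 0.1], 0],
    [[0, 0, 0.2], 0],
    [[0, 0, 0.3], 0],
    [[0, 0, 0.37], 0],
    [[0, 0, 0.37], 0],
    [[0, 0, 0.37], 0],
    [[0, 0, 0.37], 0],
    [[0, 0, 0.37], 0],
  ],
)

```text
time: 15.75
tool_pos: [0.6431, -0.0148, 0.1539]
tool_rot: [-3.141, 0.0, -3.042]
contact_force: [0.1, -0.4, 0.4]
opening: 0.0663
grip_force: 20.0
```

step_arm(
  motion=[
    [[0, 0, 0], 0],
    [[0, 0, 0], 0],
    [[0, 0, 0], 0],
    [[0, 0, 0], 0],
    [[0, 0, 0], 0],
    [[0, 0, -0.3], 0],
    [[0, 0, -0.8], 0],
    [[0, 0, -1.5], 0],
    [[0, 0, -2.3], 0],
    [[0, 0, -2.5], 0],
  ],
  hand=40,
)

```text
time: 17.0
tool_pos: [0.644, -0.0148, 0.3077]
tool_rot: [-3.14, 0.006, -3.042]
contact_force: [-0.4, 1.1, -0.1]
opening: 0.0775
grip_force: 0.0
```

```bash
python3 - <<'E'
from h import *
snap('wrist','w6');snap('side','s6')
w=cv2.imread('pics/w6.png');s=cv2.imread('pics/s6.png')
C=np.zeros((600,800,3),np.uint8)
C[:300,:400]=cv2.resize(w,(400,300));C[300:,:400]=cv2.resize(s[190:265,250:350],(400,300),interpolation=2)
C[:300,400:]=cv2.resize(s[140:290,110:310],(400,300),interpolation=2);C[300:,400:]=cv2.resize(s[290:380,280:400],(400,300),interpolation=2)
cv2.imwrite('pics/c7.png',C)
go((.485,-.388,.17,3.2416))
E
```

```text
at [ 0.6434 -0.0147  0.305 ] yaw -3.0424 t 17.1 open 0.0775
[3.249, -5.928, 2.245] -0.001
```

View pics/c7.png

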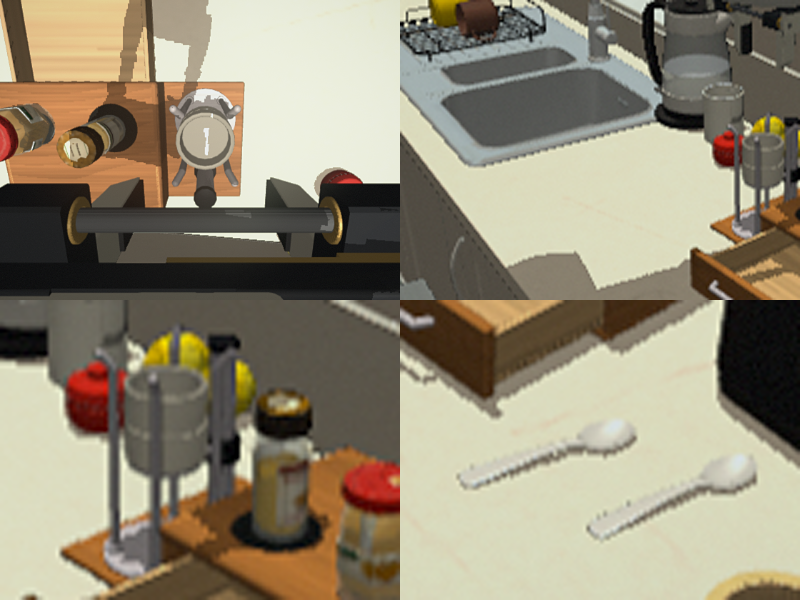

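```bash
python3 - <<'E'
from h import *
go((.54,-.28,.32,3.2416))
w=.1; c=np.array([[np.cos(w),-np.sin(w)],[np.sin(w),np.cos(w)]])
for u in [(242,121),(10,116.5)]:
  for z in(.01,.02): print((pix2w('w2',u,z)[:2]-[.6437,-.0142])@c)
E
```

```text
at [ 0.6434 -0.0147  0.305 ] yaw -3.0424 t 17.1 open 0.0775
[2.152, -4.229, -0.253] -0.001
[-0.0588679   0.06286946]
[-0.05925693  0.06401162]
[-0.05907003 -0.18170924]
[-0.05945412 -0.17458634]
```

step_arm(
  motion=[
    [[0.4, -0.8, -0.2], 0],
    [[0.8, -1.6, -0.25], 0],
    [[1.2, -2.4, -0.25], 0],
    [[1.7, -3.3, -0.25], 0],
    [[2.1, -4.1, -0.25], 0],
    [[2.15, -4.23, -0.25], 0],
    [[2.15, -4.23, -0.25], 0],
  ],
  hand=0,
)

```text
time: 17.98
tool_pos: [0.5395, -0.2799, 0.317]
tool_rot: [3.139, -0.002, -3.043]
contact_force: [-0.1, -0.2, -0.2]
opening: 0.0919
grip_force: 0.0
```

```bash
python3 - <<'E'
from h import *
snap('wrist','w7')
im=cv2.imread('pics/w7.png'); cv2.imwrite('pics/c8.png',cv2.resize(im,(800,600),interpolation=2))
E
```

```text
(no output)
```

View pics/c8.png

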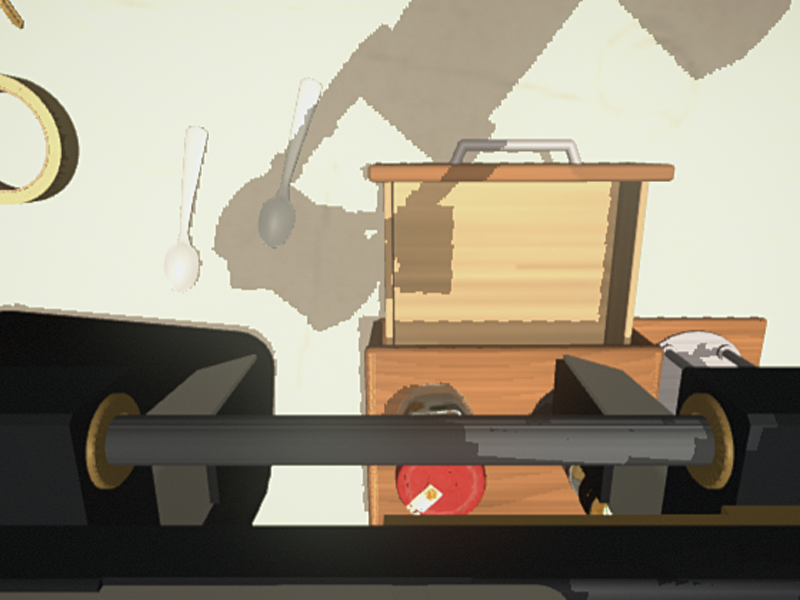

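```bash
python3 - <<'E'
from h import *
np.set_printoptions(precision=4,suppress=True)
w=.1; c=np.array([[np.cos(w),-np.sin(w)],[np.sin(w),np.cos(w)]]); 
O=np.array([.6437,-.0142])-c@[-.0425,.109]; print('origin',O)
S=lambda P:(P[:2]-O)@c
q=lambda u,v,z:pix2w('w7',(u*.7,v*.7),z)
for n,u,v,z in [('panel out',520,164,.075),('panel in',520,181,.075),('panelL',368,172,.075),('panelR',674,172,.075),('cab front',515,347,.085),('cabR corner',367,348,.085),('pull L',456,144,.05),('pull R',580,144,.05),('floor frontL',396,182,.015),('wallL top in',394,300,.058),('wallR top in',627,300,.058)]:
    P=q(u,v,z); print(n,P,S(P))
for n,a,t,b in[('A',(310,81),(275,247),(277,220)),('B',(197,128),(183,290),(183,264))]:
    e=q(*a,.004);tt=q(*t,.004);m=(e+tt)/2; d=tt-e; print(n,e,tt,q(*b,.004),'mid',m,'len',np.linalg.norm(d),'ang',np.arctan2(d[1],d[0]))
E
```

```text
origin [ 0.6969 -0.1184]
panel out [ 0.4686 -0.2097  0.075 ] [-0.2362 -0.068 ]
panel in [ 0.48   -0.2079  0.075 ] [-0.2248 -0.0674]
panelL [ 0.4842 -0.3138  0.075 ] [-0.2311 -0.1732]
panelR [ 0.4635 -0.1024  0.075 ] [-0.2306  0.0392]
cab front [ 0.5986 -0.1954  0.085 ] [-0.1055 -0.0668]
cabR corner [ 0.6099 -0.3041  0.085 ] [-0.105  -0.1761]
pull L [ 0.4592 -0.2532  0.05  ] [-0.2499 -0.1104]
pull R [ 0.4504 -0.1632  0.05  ] [-0.2497 -0.02  ]
floor frontL [ 0.4924 -0.2949  0.015 ] [-0.2211 -0.1552]
wallL top in [ 0.5789 -0.2876  0.058 ] [-0.1343 -0.1565]
wallR top in [ 0.5614 -0.1084  0.058 ] [-0.1338  0.0235]
A [ 0.4222 -0.3695  0.004 ] [ 0.557  -0.3928  0.004 ] [ 0.5339 -0.3919  0.004 ] mid [ 0.4896 -0.3812  0.004 ] len 0.1368355696528539 ang -0.17095767358097314
B [ 0.4663 -0.4583  0.004 ] [ 0.6027 -0.4714  0.004 ] [ 0.5795 -0.471   0.004 ] mid [ 0.5345 -0.4648  0.004 ] len 0.13703005334844434 ang -0.09579904910298437
```

```bash
cat >> h.py <<'E'
_w=.1; C2=np.array([[np.cos(_w),-np.sin(_w)],[np.sin(_w),np.cos(_w)]]); O2=np.array([.6969,-.1184])
def st(x,y): return (O2+C2@[x,y]).tolist()
def S(P): return (np.asarray(P)[:2]-O2)@C2
E
python3 - <<'E'
from h import *
go((*st(-.18,-.066),.2,3.2416),(*st(-.18,-.066),.062,3.2416),(*st(-.23,-.066),.062,3.2416))
E
```

```text
at [ 0.54   -0.2791  0.3175] yaw -3.042 t 18.02 open 0.0917
[0.128, 1.3, 1.961] -0.0
[0.126, 1.295, 4.261] -0.0
[0.959, 1.295, 4.262] -0.0
```

step_arm(
  motion=[
    [[0.12, 0.6, 0.3], 0],
    [[0.13, 1.2, 1.0], 0],
    [[0.13, 1.3, 1.9], 0],
    [[0.13, 1.3, 2.7], 0],
    [[0.13, 1.3, 3.4], 0],
    [[0.13, 1.3, 4.0], 0],
    [[0.13, 1.3, 4.26], 0],
    [[0.13, 1.3, 4.26], 0],
  ],
  hand=255,
)

```text
time: 19.02
tool_pos: [0.5244, -0.2021, 0.0626]
tool_rot: [3.14, -0.001, -3.041]
contact_force: [-0.1, -0.9, 0.4]
opening: 0.0165
grip_force: 0.0
```

step_arm(
  motion=[
    [[0.25, 0, 0], 0],
    [[0.4, 0, 0], 0],
    [[0.5, 0, 0], 0],
    [[0.6, 0, 0], 0],
    [[0.7, 0, 0], 0],
    [[0.77, 0, 0], 0],
    [[0.83, 0, 0], 0],
    [[0.83, 0, 0], 0],
  ],
)

```text
time: 20.02
tool_pos: [0.4744, -0.208, 0.063]
tool_rot: [3.141, -0.001, -3.043]
contact_force: [0.0, 0.1, 0.6]
opening: 0.0005
grip_force: 0.0
```

step_arm(
  motion=[
    [[0.05, 0, 0], 0],
    [[0.1, 0, 0], 0],
    [[0.15, 0, 0], 0],
    [[0.15, 0, 0], 0],
  ],
)

```text
time: 20.52
tool_pos: [0.4655, -0.2089, 0.063]
tool_rot: [3.141, -0.0, -3.043]
contact_force: [0.4, -0.1, -0.3]
opening: 0.0005
grip_force: 0.0
```

step_arm(
  motion=[
    [[0.04, 0, 0], 0],
    [[0.08, 0, 0], 0],
    [[0.12, 0, 0], 0],
    [[0.12, 0, 0], 0],
  ],
)

```text
time: 21.02
tool_pos: [0.4612, -0.2095, 0.0632]
tool_rot: [-3.141, 0.006, -3.043]
contact_force: [12.9, 5.4, -7.1]
opening: 0.0004
grip_force: 6.3
```

```bash
python3 - <<'E'
from h import *
p=robot.observe()['tool_pos'];print(S(p))
go((p[0]+.01,p[1],.15,3.2416),(.4896,-.3812,.12,2.9706),(.4896,-.3812,.0185,2.9706))
E
```

```text
[-0.24358379 -0.0671597 ]
at [ 0.4612 -0.2095  0.0632] yaw -3.0433 t 21.02 open 0.0004
[-0.174, -0.018, -1.445] -0.002
[-0.195, -2.895, -0.942] 0.269
[-0.185, -2.893, 0.75] 0.269
```

step_arm(
  motion=[
    [[-0.15, 0, 0], 0],
    [[-0.2, 0, -0.5], 0],
    [[-0.2, 0, -1.3], 0],
    [[-0.2, -0.7, -1.4], 0.07],
    [[-0.2, -1.7, -1.2], 0.15],
    [[-0.2, -2.6, -1.0], 0.22],
    [[-0.2, -2.9, -0.94], 0.269],
    [[-0.2, -2.9, -0.94], 0.269],
    [[-0.2, -2.9, -0.94], 0.269],
  ],
  hand=130,
)

```text
time: 22.15
tool_pos: [0.4879, -0.3801, 0.1197]
tool_rot: [3.141, -0.001, 2.974]
contact_force: [0.2, -0.3, 0.3]
opening: 0.0451
grip_force: 0.0
```

```bash
python3 - <<'E'
from h import *
snap('wrist','w8'); im=np.load('pics/w8.npz')['im'].astype(int)
print([w2pix('w8',p)[0].round(0) for p in([.4222,-.3695,.004],[.4896,-.3812,.004],[.5339,-.3919,.004])])
g=cv2.imread('pics/w8.png',0)
cv2.imwrite('pics/c9.png',np.hstack([cv2.resize(cv2.imread('pics/w8.png')[0:260,170:400],(531,600)),np.zeros((600,1,3),np.uint8)]))
for r in range(60,250,20): print(r,g[r,240:330:3].tolist())
go((.4896,-.3812,.0185,2.9706))
E
```

```text
[array([286., 114.]), array([285., 214.]), array([281., 273.])]
60 [163, 161, 161, 161, 161, 162, 161, 161, 161, 161, 162, 162, 163, 163, 162, 160, 161, 162, 161, 161, 160, 160, 161, 161, 161, 161, 160, 159, 160, 159]
80 [164, 163, 164, 163, 164, 163, 162, 161, 162, 162, 163, 164, 162, 162, 161, 162, 162, 161, 162, 161, 163, 162, 163, 163, 162, 162, 162, 163, 162, 161]
100 [165, 166, 167, 166, 166, 165, 164, 163, 164, 164, 162, 163, 164, 163, 164, 164, 162, 162, 163, 161, 162, 162, 162, 162, 163, 162, 160, 162, 163, 162]
120 [236, 236, 237, 231, 170, 165, 166, 167, 166, 166, 165, 164, 157, 172, 172, 175, 172, 171, 169, 155, 153, 165, 163, 164, 163, 163, 162, 165, 165, 164]
140 [236, 236, 236, 236, 236, 237, 237, 236, 236, 236, 236, 238, 223, 231, 179, 181, 181, 177, 166, 138, 166, 165, 166, 164, 165, 164, 165, 164, 166, 163]
160 [236, 237, 237, 237, 236, 237, 236, 236, 236, 236, 236, 237, 220, 237, 237, 238, 238, 237, 230, 236, 235, 236, 237, 231, 163, 166, 167, 167, 165, 165]
180 [192, 190, 241, 238, 240, 238, 237, 238, 239, 239, 237, 237, 199, 237, 240, 175, 174, 157, 168, 167, 168, 167, 166, 165, 164, 165, 166, 167, 166, 166]
200 [167, 166, 167, 166, 167, 167, 167, 166, 164, 163, 164, 163, 164, 164, 174, 175, 163, 147, 164, 165, 165, 166, 167, 166, 165, 165, 167, 165, 165, 162]
220 [164, 163, 165, 164, 164, 164, 162, 164, 163, 166, 164, 166, 166, 152, 167, 164, 142, 165, 165, 165, 163, 163, 162, 164, 165, 166, 166, 164, 161, 158]
240 [162, 164, 163, 162, 163, 164, 163, 164, 163, 164, 164, 164, 161, 151, 151, 150, 140, 164, 163, 163, 162, 163, 162, 163, 163, 164, 165, 166, 160, 236]
at [ 0.4881 -0.3801  0.12  ] yaw 2.974 t 22.2 open 0.045
[-0.028, -0.015, 1.691] 0.003
```

step_arm(
  motion=[
    [[-0.03, -0.01, 0.5], 0],
    [[-0.03, -0.01, 1.0], 0],
    [[-0.03, -0.01, 1.4], 0],
    [[-0.03, -0.01, 1.6], 0],
    [[-0.03, -0.01, 1.68], 0],
    [[-0.03, -0.01, 1.68], 0],
    [[-0.03, -0.01, 1.68], 0],
  ],
)

```text
time: 23.08
tool_pos: [0.49, -0.3829, 0.0197]
tool_rot: [-3.141, 0.001, 2.972]
contact_force: [-0.8, 0.8, 1.1]
opening: 0.045
grip_force: 0.0
```

step_arm(
  motion=[
    [[0, 0, 0], 0],
    [[0, 0, 0], 0],
    [[0, 0, 0], 0],
    [[0, 0, 0], 0],
    [[0, 0, 0], 0],
    [[0, 0, -0.1], 0],
    [[0, 0, -0.5], 0],
    [[0, 0, -1.1], 0],
    [[0, 0, -1.8], 0],
    [[0, 0, -2.0], 0],
  ],
  hand=255,
)

```text
time: 24.32
tool_pos: [0.4905, -0.3835, 0.1418]
tool_rot: [-3.139, 0.004, 2.972]
contact_force: [0.9, 0.2, 0.2]
opening: 0.023
grip_force: 19.9
```

```bash
python3 - <<'E'
from h import *
snap('wrist','w9')
go(*[(*st(-.18,-.111),z,2.806) for z in(.15,.12,.038)])
E
```

```text
at [ 0.4904 -0.3834  0.1419] yaw 2.9719 t 24.38 open 0.023
[-0.249, 2.352, -0.141] 0.166
[-0.247, 2.354, 0.359] 0.166
[-0.241, 2.357, 1.725] 0.166
```

```bash
python3 - <<'E'
from h import *
snap('side','s9'); snap('top','t9')
w=cv2.imread('pics/w9.png');s=cv2.imread('pics/s9.png');t=cv2.imread('pics/t9.png')
C=np.zeros((600,800,3),np.uint8)
C[:360,:480]=cv2.resize(w,(480,360),interpolation=3)
C[:360,480:]=cv2.resize(s[250:400,250:383],(320,360),interpolation=2)
C[360:,:]=cv2.resize(t[210:306,200:520],(800,240),interpolation=2)
cv2.imwrite('pics/c10.png',C)
E
```

```text
(no output)
```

View pics/c10.png

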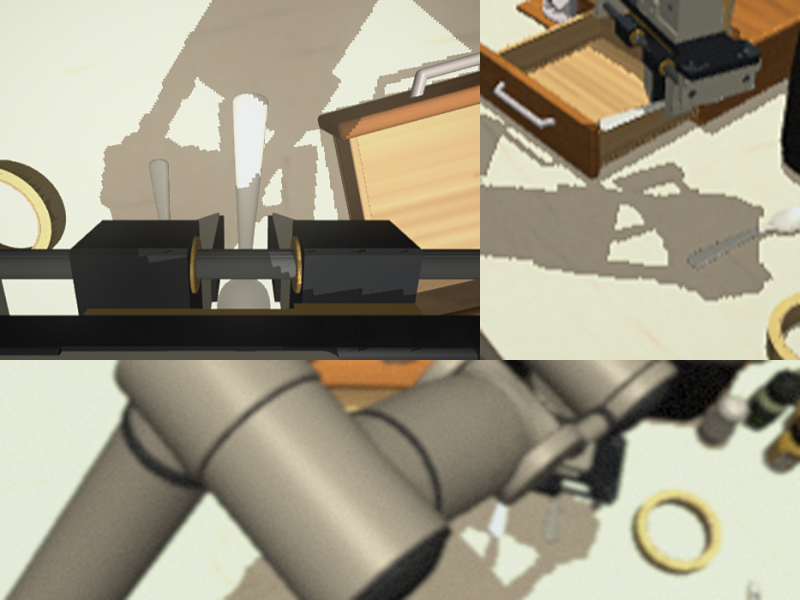

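```bash
python3 - <<'E'
from h import *
d=np.load('pics/w9.npz');Rt=Ro.from_euler('xyz',d['tr']).as_matrix()
for zz in(.008,.014,.018):
  print(Rt.T@(pix2w('w9',(250/.857,96/.857),d['tp'][2]-zz)-d['tp']), Rt.T@(pix2w('w9',(246/.857,240/.857),d['tp'][2]-zz)-d['tp']))
E
```

```text
[0.06962893 0.00199679 0.00770255] [-0.00083959  0.00022683  0.00800296]
[0.06953268 0.00207429 0.0137028 ] [-0.00377953  0.00023291  0.01401533]
[0.0694685  0.00212596 0.01770297] [-0.00573948  0.00023696  0.01802358]
```

step_arm(
  motion=[
    [[-0.1, 0.5, 0], 0.05],
    [[-0.2, 1.2, 0], 0.1],
    [[-0.25, 2.0, 0], 0.166],
    [[-0.245, 2.355, 0.1], 0.166],
    [[-0.245, 2.355, 0.5], 0.166],
    [[-0.243, 2.355, 0.9], 0.166],
    [[-0.243, 2.355, 1.2], 0.166],
    [[-0.243, 2.355, 1.45], 0.166],
    [[-0.243, 2.355, 1.55], 0.166],
    [[-0.243, 2.355, 1.55], 0.166],
  ],
)

```text
time: 25.72
tool_pos: [0.5276, -0.2458, 0.0453]
tool_rot: [3.141, -0.001, 2.806]
contact_force: [0.3, -0.1, 0.2]
opening: 0.0229
grip_force: 19.9
```

step_arm(
  motion=[
    [[0, 0, 0.05], 0],
    [[0, 0, 0.1], 0],
    [[0, 0, 0.15], 0],
    [[0, 0, 0.2], 0],
    [[0, 0, 0.2], 0],
    [[0, 0, 0.2], 0],
  ],
)

```text
time: 26.48
tool_pos: [0.528, -0.2458, 0.0339]
tool_rot: [3.142, 0.001, 2.806]
contact_force: [0.8, 0.6, 2.4]
opening: 0.0229
grip_force: 19.9
```

step_arm(
  motion=[
    [[0, 0, 0], 0],
    [[0, 0, 0], 0],
    [[0, 0, 0], 0],
    [[0, 0, 0], 0],
    [[0, 0, -0.2], 0],
    [[0, 0, -0.6], 0],
    [[0, 0, -1.2], 0],
    [[0, 0, -1.8], 0],
    [[0, 0, -2.0], 0],
    [[0, 0, -2.0], 0],
  ],
  hand=130,
)

```text
time: 27.72
tool_pos: [0.5279, -0.2459, 0.1543]
tool_rot: [-3.141, 0.001, 2.806]
contact_force: [-0.1, 0.3, -0.2]
opening: 0.0452
grip_force: 0.0
```

```bash
python3 - <<'E'
from h import *
go((.5345,-.4648,.12,3.0458))
E
```

```text
at [ 0.5279 -0.2459  0.1543] yaw 2.8058 t 27.73 open 0.0452
[-1.305, -3.409, 0.575] -0.24
```

step_arm(
  motion=[
    [[-0.1, -0.6, -0.1], -0.03],
    [[-0.4, -1.4, -0.1], -0.08],
    [[-0.8, -2.2, 0.1], -0.13],
    [[-1.1, -3.0, 0.4], -0.19],
    [[-1.3, -3.4, 0.57], -0.24],
    [[-1.305, -3.41, 0.57], -0.24],
    [[-1.305, -3.41, 0.57], -0.24],
  ],
)

```text
time: 28.6
tool_pos: [0.5341, -0.4636, 0.1184]
tool_rot: [3.14, -0.002, 3.045]
contact_force: [0.4, 0.1, 1.0]
opening: 0.0448
grip_force: 0.0
```

```bash
python3 - <<'E'
from h import *
snap('wrist','w10'); g=cv2.imread('pics/w10.png',0)
print([w2pix('w10',p)[0].round(0) for p in([.4663,-.4583,.004],[.5345,-.4648,.004],[.5795,-.471,.004])])
for r in range(100,250,20): print(r,g[r,255:321:3].tolist())
go((.5345,-.4648,.0185,3.0458))
E
```

```text
[array([284., 112.]), array([285., 213.]), array([282., 272.])]
100 [236, 236, 235, 236, 235, 235, 236, 240, 163, 167, 167, 168, 168, 165, 167, 165, 166, 165, 163, 164, 163, 163]
120 [236, 236, 237, 236, 236, 217, 236, 237, 237, 238, 237, 238, 237, 236, 171, 165, 168, 167, 168, 166, 168, 167]
140 [237, 237, 237, 237, 236, 238, 232, 238, 238, 238, 238, 238, 238, 211, 237, 236, 236, 236, 236, 236, 238, 232]
160 [237, 237, 236, 237, 236, 238, 190, 238, 238, 238, 238, 238, 235, 237, 236, 236, 236, 236, 236, 236, 236, 236]
180 [238, 193, 193, 194, 166, 166, 164, 239, 238, 242, 175, 167, 145, 169, 170, 168, 168, 169, 168, 169, 168, 167]
200 [166, 165, 167, 167, 168, 167, 167, 148, 172, 173, 170, 145, 168, 168, 165, 167, 166, 167, 166, 165, 165, 166]
220 [165, 165, 165, 165, 166, 165, 165, 164, 163, 168, 160, 165, 165, 166, 165, 164, 165, 165, 165, 164, 164, 165]
240 [163, 164, 165, 163, 164, 162, 163, 148, 152, 150, 151, 165, 164, 163, 164, 165, 164, 165, 164, 162, 164, 162]
at [ 0.5344 -0.4634  0.1192] yaw 3.0462 t 28.65 open 0.0452
[-0.004, -0.025, 1.679] 0.0
```

step_arm(
  motion=[
    [[0, -0.04, 0.5], 0],
    [[0, -0.04, 1.0], 0],
    [[0, -0.04, 1.4], 0],
    [[0, -0.04, 1.6], 0],
    [[0, -0.04, 1.67], 0],
    [[0, -0.04, 1.67], 0],
    [[0, -0.04, 1.67], 0],
  ],
)

```text
time: 29.52
tool_pos: [0.5345, -0.4675, 0.0205]
tool_rot: [-3.14, 0.001, 3.046]
contact_force: [-0.1, -0.6, -0.1]
opening: 0.0449
grip_force: 0.0
```

step_arm(
  motion=[
    [[0, 0, 0], 0],
    [[0, 0, 0], 0],
    [[0, 0, 0], 0],
    [[0, 0, 0], 0],
    [[0, 0, 0], 0],
    [[0, 0, -0.1], 0],
    [[0, 0, -0.5], 0],
    [[0, 0, -1.1], 0],
    [[0, 0, -1.8], 0],
    [[0, 0, -2.0], 0],
  ],
  hand=255,
)

```text
time: 30.78
tool_pos: [0.535, -0.4682, 0.143]
tool_rot: [-3.138, 0.004, 3.046]
contact_force: [-0.9, -0.5, -0.6]
opening: 0.0232
grip_force: 20.0
```

```bash
python3 - <<'E'
from h import *
go(*[(*st(-.18,-.02),z,2.806) for z in(.15,.12,.038)])
E
```

```text
at [ 0.535  -0.4682  0.143 ] yaw 3.0459 t 30.77 open 0.0232
[0.749, 5.15, -0.14] 0.24
[0.751, 5.152, 0.36] 0.24
[0.757, 5.158, 1.727] 0.24
```

step_arm(
  motion=[
    [[0.4, 0.5, 0], 0.05],
    [[0.7, 1.4, 0], 0.1],
    [[0.75, 2.4, 0], 0.15],
    [[0.75, 3.4, 0], 0.2],
    [[0.75, 4.4, 0], 0.24],
    [[0.753, 5.0, 0], 0.24],
    [[0.753, 5.155, 0.1], 0.24],
    [[0.755, 5.155, 0.6], 0.24],
    [[0.757, 5.157, 1.1], 0.24],
    [[0.757, 5.157, 1.1], 0.24],
  ],
)

```text
time: 32.02
tool_pos: [0.5166, -0.1549, 0.0708]
tool_rot: [3.141, -0.006, 2.805]
contact_force: [-0.3, 0.1, 0.5]
opening: 0.0229
grip_force: 20.0
```

step_arm(
  motion=[
    [[0, 0, 0.2], 0],
    [[0, 0, 0.4], 0],
    [[0, 0, 0.5], 0],
    [[0, 0, 0.6], 0],
    [[0, 0, 0.66], 0],
    [[0, 0, 0.69], 0],
    [[0, 0, 0.69], 0],
  ],
)

```text
time: 32.9
tool_pos: [0.5201, -0.1547, 0.0341]
tool_rot: [3.141, 0.004, 2.806]
contact_force: [-1.1, 4.8, 14.4]
opening: 0.0227
grip_force: 20.0
```

step_arm(
  motion=[
    [[0, 0, -0.02], 0],
    [[0, 0, -0.02], 0],
    [[0, 0, -0.02], 0],
  ],
)

```text
time: 33.28
tool_pos: [0.5193, -0.1547, 0.0342]
tool_rot: [3.141, 0.002, 2.806]
contact_force: [0.2, 2.4, 9.4]
opening: 0.0227
grip_force: 20.0
```

step_arm(
  motion=[
    [[0, 0, 0], 0],
    [[0, 0, 0], 0],
    [[0, 0, 0], 0],
    [[0, 0, 0], 0],
    [[0, 0, -0.2], 0],
    [[0, 0, -0.6], 0],
    [[0, 0, -1.2], 0],
    [[0, 0, -1.8], 0],
    [[0, 0, -2.6], 0],
    [[0, 0, -3.0], 0],
  ],
  hand=166,
)

```text
time: 34.52
tool_pos: [0.5191, -0.1551, 0.2168]
tool_rot: [-3.141, 0.005, 2.806]
contact_force: [0.2, 0.2, 0.3]
opening: 0.0317
grip_force: 0.0
```

```bash
python3 - <<'E'
from h import *
snap('top','t11'); g=cv2.imread('pics/t11.png')
go((*st(-.31,-.066),.2,3.2416),(*st(-.31,-.066),.062,3.2416))
E
```

```text
at [ 0.52   -0.1555  0.2191] yaw 2.8059 t 34.58 open 0.0322
[1.643, -1.623, 0.306] -0.436
[1.662, -1.621, 2.606] -0.436
```

```bash
python3 - <<'E'
from h import *
np.set_printoptions(precision=4,suppress=True)
snap('wrist','w11'); im=cv2.imread('pics/w11.png'); hsv=cv2.cvtColor(im,cv2.COLOR_BGR2HSV)
poly=np.array([w2pix('w11',[*st(x,y),.02])[0] for x,y in((-.245,-.153),(-.245,.021),(-.115,.021),(-.115,-.153))]).astype(np.int32); print(poly.tolist())
m=np.zeros(im.shape[:2],np.uint8); cv2.fillPoly(m,[poly],255); m[250:]=0
k=((hsv[...,1]<60)&(m>0)).astype(np.uint8)
n,l,stt,ce=cv2.connectedComponentsWithStats(k)
for i in range(1,n):
    if stt[i,4]>60:
        c=cv2.findContours((l==i).astype(np.uint8),0,2)[0][0]; b=cv2.boxPoints(cv2.minAreaRect(c)); print(stt[i].tolist()); print([S(pix2w('w11',p,.02)).round(4).tolist() for p in b])
E
```

```text
[[124, 181], [297, 98], [353, 227], [193, 296]]
[272, 106, 30, 144, 2337]
[[-0.2485, -0.0013], [-0.2378, 0.0215], [-0.1164, -0.0335], [-0.1282, -0.0589]]
[189, 149, 19, 101, 1254]
[[-0.2464, -0.0849], [-0.2396, -0.0702], [-0.1548, -0.116], [-0.1621, -0.1318]]
```

step_arm(
  motion=[
    [[0.5, -0.5, 0], -0.1],
    [[1.1, -1.1, 0.1], -0.25],
    [[1.64, -1.62, 0.3], -0.436],
    [[1.64, -1.62, 0.3], -0.436],
    [[1.65, -1.62, 0.9], -0.436],
    [[1.65, -1.62, 1.6], -0.436],
    [[1.66, -1.62, 2.3], -0.436],
    [[1.66, -1.62, 2.75], -0.436],
    [[1.66, -1.62, 2.75], -0.436],
  ],
  hand=255,
)

```text
time: 35.75
tool_pos: [0.3919, -0.2125, 0.0464]
tool_rot: [3.138, -0.003, -3.043]
contact_force: [-0.6, 0.2, 0.0]
opening: 0.0006
grip_force: 0.0
```

```bash
python3 - <<'E'
from h import *
p=robot.observe()['tool_pos'];print(S(p),p)
go((*st(-.17,-.066),.052,3.2416))
E
```

```text
[-0.31289443 -0.06322745] [ 0.39188096 -0.2125489   0.0463893 ]
at [ 0.3919 -0.2125  0.0464] yaw -3.0426 t 35.75 open 0.0006
[-2.381, -0.043, -0.101] -0.001
```

step_arm(
  motion=[
    [[-0.15, -0.03, -0.08], 0],
    [[-0.35, -0.03, -0.08], 0],
    [[-0.55, -0.03, -0.08], 0],
    [[-0.8, -0.04, -0.08], 0],
    [[-1.05, -0.04, -0.08], 0],
    [[-1.3, -0.04, -0.08], 0],
    [[-1.55, -0.04, -0.08], 0],
    [[-1.8, -0.04, -0.08], 0],
    [[-2.0, -0.04, -0.08], 0],
    [[-2.1, -0.04, -0.08], 0],
  ],
)

```text
time: 37.0
tool_pos: [0.5188, -0.2034, 0.0528]
tool_rot: [-3.142, 0.0, -3.041]
contact_force: [-1.1, -0.3, 0.7]
opening: 0.0005
grip_force: 0.4
```

step_arm(
  motion=[
    [[-0.1, 0, 0], 0],
    [[-0.2, 0, 0], 0],
    [[-0.3, 0, 0], 0],
    [[-0.38, 0, 0], 0],
    [[-0.44, 0, 0], 0],
    [[-0.5, 0, 0], 0],
    [[-0.5, 0, 0], 0],
  ],
)

```text
time: 37.88
tool_pos: [0.5471, -0.2006, 0.0528]
tool_rot: [3.141, -0.002, -3.041]
contact_force: [-4.3, 0.0, 2.2]
opening: 0.0004
grip_force: 2.5
```

```bash
python3 - <<'E'
from h import *
o=robot.observe();print(S(o['tool_pos']),o['tool_pos'],o['contact_force'])
E
```

```text
[-0.15721749 -0.06678871] [ 0.54713569 -0.20055061  0.05280235] [-4.29985421  0.018286    2.18786143]
```

step_arm(
  motion=[
    [[-0.05, 0, 0], 0],
    [[-0.1, 0, 0], 0],
    [[-0.15, 0, 0], 0],
    [[-0.18, 0, 0], 0],
    [[-0.18, 0, 0], 0],
    [[-0.18, 0, 0], 0],
  ],
)

```text
time: 38.62
tool_pos: [0.5587, -0.1994, 0.0529]
tool_rot: [3.142, 0.0, -3.041]
contact_force: [0.6, 0.1, -0.2]
opening: 0.0006
grip_force: 0.0
```

step_arm(
  motion=[
    [[-0.03, 0, 0], 0],
    [[-0.06, 0, 0], 0],
    [[-0.09, 0, 0], 0],
    [[-0.09, 0, 0], 0],
  ],
)

```text
time: 39.12
tool_pos: [0.5603, -0.1992, 0.0528]
tool_rot: [3.14, -0.008, -3.041]
contact_force: [-15.2, -3.0, 8.6]
opening: 0.0007
grip_force: 7.7
```

```bash
python3 - <<'E'
from h import *
o=robot.observe();print(S(o['tool_pos']),o['tool_pos'],o['contact_force'])
E
```

```text
[-0.14403177 -0.06674047] [ 0.56025071 -0.19918623  0.05280958] [-15.1700605   -2.97752723   8.59543683]
```

```bash
python3 - <<'E'
from h import *
p=robot.observe()['tool_pos']
go((*st(-.03,-.06),.33,3.2416))
E
```

```text
at [ 0.5603 -0.1992  0.0528] yaw -3.041 t 39.12 open 0.0007
[-1.863, 0.119, -4.635] 0.001
```

step_arm(
  motion=[
    [[0.3, 0, 0], 0],
    [[0.5, 0, -0.4], 0],
    [[0.5, 0, -1.3], 0],
    [[0.5, 0, -2.3], 0],
    [[0.5, 0, -3.3], 0],
    [[0.4, 0.05, -4.2], 0],
    [[-0.4, 0.1, -4.6], 0],
    [[-1.3, 0.12, -4.6], 0],
    [[-1.86, 0.12, -4.62], 0],
    [[-1.86, 0.12, -4.62], 0],
  ],
  hand=0,
)

```text
time: 40.38
tool_pos: [0.6758, -0.1799, 0.3278]
tool_rot: [3.14, -0.002, -3.04]
contact_force: [0.5, -0.4, -0.0]
opening: 0.091
grip_force: 0.0
```

```bash
python3 - <<'E'
from h import *
snap('wrist','w12');snap('side','s12');snap('top','t12')
w=cv2.imread('pics/w12.png');s=cv2.imread('pics/s12.png')
C=np.zeros((600,800,3),np.uint8)
C[:450,:]=cv2.resize(w[0:315],(800,450),interpolation=2)
C[450:,:400]=cv2.resize(s[195:315,240:560],(400,150),interpolation=2)
C[450:,400:]=cv2.resize(s[190:250,250:410],(400,150),interpolation=2)
cv2.imwrite('pics/c11.png',C)
print(robot.observe()['tool_pos'])
E
```

```text
[ 0.6735823  -0.18076452  0.33018279]
```

View pics/c11.png

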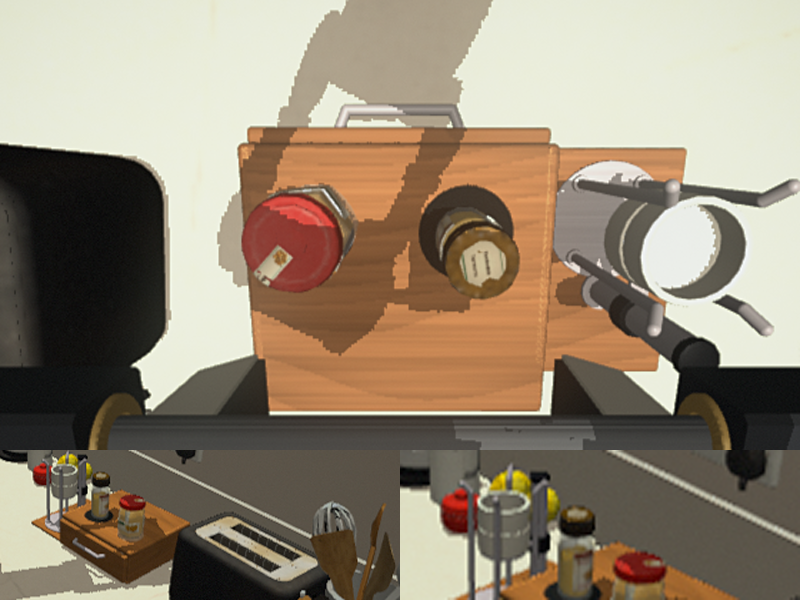

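```bash
python3 - <<'E'
from h import *
np.set_printoptions(precision=4,suppress=True)
q=lambda u,v,z:pix2w('w12',(u*.7,v*.7),z)
for n,u,v,z in[('honey',291.5,243.5,.171),('hL',242,243,.171),('hR',341,243,.171),('hT',291,195,.171),('hB',291,293,.171),('spice',480.5,260,.19),('spL',443,260,.19),('spR',518,260,.19),('spB',480,298,.19),('pad',466,231,.085),('padL',420,231,.085),('padR',512,231,.085),('padT',466,185,.085),('cabFR',239,145,.085),('cabFL',559,145,.085),('cabBR',257,409,.085),('cabBL',541,411,.085)]:
  P=q(u,v,z);print(n,P,S(P))
im=cv2.imread('pics/w12.png').astype(int)
# pad pixel segmentation
print('exp pads',w2pix('w12',[[*st(-.0425,-.011),.085],[*st(-.0425,-.114),.085]])/.7)
m=((im.max(2)<62)).astype(np.uint8); m[:,:285]=0;m[:,375:]=0;m[:115]=0;m[230:]=0
n,l,s,c=cv2.connectedComponentsWithStats(m); i=1+s[1:,4].argmax(); print(s[i])
cn=max(cv2.findContours((l==i).astype(np.uint8),0,1)[0],key=len)[:,0,:]
# fit circle on pad plane using hull
P=np.array([S(q(u/.7,v/.7,.085)) for u,v in cn])
r=least_squares(lambda p:np.hypot(P[:,0]-p[0],P[:,1]-p[1])-.034,[-.0425,-.011],loss='cauchy',f_scale=.0007);print(r.x,np.median(abs(r.fun)))
E
```

```text
honey [ 0.6601 -0.2476  0.171 ] [-0.0495 -0.1249]
hL [ 0.6626 -0.2751  0.171 ] [-0.0497 -0.1525]
hR [ 0.657  -0.2201  0.171 ] [-0.0498 -0.0972]
hT [ 0.6335 -0.249   0.171 ] [-0.0762 -0.1237]
hB [ 0.6887 -0.2467  0.171 ] [-0.0209 -0.1268]
spice [ 0.6552 -0.1442  0.19  ] [-0.044  -0.0215]
spL [ 0.6572 -0.1639  0.19  ] [-0.044  -0.0413]
spR [ 0.6532 -0.1246  0.19  ] [-0.0441 -0.0018]
spB [ 0.6759 -0.1417  0.19  ] [-0.0233 -0.021 ]
pad [ 0.6545 -0.1412  0.085 ] [-0.0444 -0.0185]
padL [ 0.6579 -0.1739  0.085 ] [-0.0444 -0.0514]
padR [ 0.6512 -0.1085  0.085 ] [-0.0445  0.0145]
padT [ 0.6226 -0.1454  0.085 ] [-0.0767 -0.0194]
cabFR [ 0.6117 -0.3038  0.085 ] [-0.1033 -0.1759]
cabFL [ 0.5894 -0.0854  0.085 ] [-0.1036  0.0436]
cabBR [ 0.81   -0.2863  0.085 ] [ 0.0957 -0.1783]
cabBL [ 0.7891 -0.0642  0.085 ] [0.0972 0.0447]
exp pads [[476.3306 233.7068]
 [332.5438 233.4957]]
[293 131  50  62 689]
[-0.0459 -0.0089] 0.006590635455376033
```

```bash
cat >> h.py <<'E'
def ring(f,c,z,r0,ch,angs,lo=.6,hi=1.5):
    "edge radius along rays in station frame around c on plane z: max abs gradient of channel image ch"
    g=cv2.GaussianBlur(ch.astype(np.float32),(3,3),0); pts=[]
    for a in np.radians(angs):
        rr=np.arange(r0*lo,r0*hi,.0004); P=np.array([[*st(c[0]+r*np.cos(a),c[1]+r*np.sin(a)),z] for r in rr]); uv=w2pix(f,P).astype(np.float32)
        v=cv2.remap(g,uv[:,:1],uv[:,1:],1).ravel(); d=v[5:]-v[:-5]; i=abs(d).argmax(); r=rr[i]+.001
        pts.append((c[0]+r*np.cos(a),c[1]+r*np.sin(a),r,d[i]))
    pts=np.array(pts); s=least_squares(lambda p:np.hypot(pts[:,0]-p[0],pts[:,1]-p[1])-p[2],[*c,r0],loss='soft_l1',f_scale=.0005)
    return s.x.round(4),(np.abs(s.fun)*1e3).round(1)
E
python3 - <<'E'
from h import *
snap('wrist','w13'); im=cv2.imread('pics/w13.png'); o=robot.observe()
print(np.load('pics/w13.npz')['tp'],o['tool_pos'])
hsv=cv2.cvtColor(im,cv2.COLOR_BGR2HSV)
V=hsv[...,2]; R=im[...,2].astype(int)-im[...,1]
print('pad',*ring('w13',(-.0435,-.0185),.085,.034,V,range(100,271,10)))
print('spice lid',*ring('w13',(-.044,-.0215),.19,.0205,V,range(-120,121,10)))
print('spice lid',*ring('w13',(-.044,-.0215),.19,.0205,R,range(-120,121,10)))
print('honey lid',*ring('w13',(-.049,-.125),.171,.028,R,range(0,360,10)))
print('ram',*ring('w13',(-.0425,.109),.16,.033,V,range(0,360,10)))
E
```

```text
[ 0.6735823  -0.18076452  0.33018279] [ 0.67342173 -0.18088027  0.33071177]
pad [-0.0432 -0.0188  0.0337] [0.  0.  0.1 0.1 0.1 0.3 0.  0.  0.1 0.3 0.2 0.2 0.3 0.  0.3 0.1 0.2 0.2]
spice lid [-0.0437 -0.0219  0.0208] [0.3 0.3 0.6 6.9 3.3 0.  1.2 0.8 0.8 8.4 7.9 0.3 0.2 0.2 0.1 0.4 0.5 1.
 0.2 0.3 0.  0.4 0.3 0.3 0.3]
spice lid [-0.0426 -0.0209  0.0198] [0.8 1.  1.2 9.  5.1 1.3 0.2 0.4 7.1 9.1 7.5 0.1 0.2 0.3 0.  0.  0.1 0.2
 0.1 0.1 0.1 0.2 0.  0.3 0.1]
honey lid [-0.0489 -0.1258  0.0271] [ 0.2  0.1  0.1  0.2  0.   0.1  0.2  0.2  1.1  7.1  0.5  0.1  0.1  0.6
  0.3  0.4  0.1  0.2  0.   0.3  0.1  0.4  0.1  0.1  0.4  0.   0.1  0.3
  0.1  0.1  0.1  6.4 12.9  4.2  0.1  0.3]
ram [-0.0441  0.1056  0.0305] [18.5  0.5  0.4  4.3  0.2  0.   0.1  0.1  0.   0.2  0.1  0.9  1.   1.5
  7.   2.3  1.8  1.5  6.5  7.1  0.2 14.5  0.6  0.9  0.6  0.6  0.4  0.2
  0.2  0.3  0.8  1.   4.7  2.5 10.9 13.9]
```

```bash
python3 - <<'E'
from h import *
go((*st(-.043,-.0205),.28,1.671))
E
```

```text
at [ 0.6734 -0.1809  0.3307] yaw -3.042 t 40.58 open 0.0921
[0.224, 0.655, 0.845] 1.57
```

step_arm(
  motion=[
    [[0.05, 0.1, 0.1], 0.17],
    [[0.1, 0.2, 0.2], 0.35],
    [[0.15, 0.3, 0.3], 0.52],
    [[0.2, 0.4, 0.5], 0.7],
    [[0.22, 0.5, 0.6], 0.87],
    [[0.224, 0.6, 0.7], 1.05],
    [[0.224, 0.655, 0.8], 1.22],
    [[0.224, 0.655, 0.845], 1.4],
    [[0.224, 0.655, 0.845], 1.57],
    [[0.224, 0.655, 0.845], 1.57],
  ],
)

```text
time: 41.82
tool_pos: [0.6562, -0.1432, 0.2805]
tool_rot: [3.141, 0.0, 1.673]
contact_force: [-0.3, 0.1, 0.0]
opening: 0.0916
grip_force: 0.0
```

step_arm(
  motion=[
    [[0, 0, 0], 0],
    [[0, 0, 0], 0],
  ],
)

```text
time: 42.08
tool_pos: [0.6568, -0.1429, 0.2797]
tool_rot: [3.141, 0.0, 1.673]
contact_force: [-0.2, -0.2, 0.3]
opening: 0.0921
grip_force: 0.0
```

```bash
python3 - <<'E'
from h import *
snap('wrist','w14'); im=cv2.imread('pics/w14.png'); o=np.load('pics/w14.npz')
print(o['tp'],o['tr'],S(o['tp']))
hsv=cv2.cvtColor(im,cv2.COLOR_BGR2HSV)
V=hsv[...,2]; R=im[...,2].astype(int)-im[...,1]
for n,p in(('pad',(-.043,-.02,.085)),('lid',(-.043,-.02,.19))): print(n,w2pix('w14',[*st(*p[:2]),p[2]]))
for a in(range(-60,61,10),range(-90,91,10),range(0,181,10)): print('pad',*ring('w14',(-.0435,-.0185),.085,.034,V,a))
print('spice lid',*ring('w14',(-.044,-.0215),.19,.0205,V,range(0,360,15)))
print('spice lid',*ring('w14',(-.044,-.0215),.19,.0205,R,range(0,360,15)))
E
```

```text
[ 0.65675255 -0.1429494   0.27972624] [3.14123921e+00 1.02922474e-04 1.67337892e+00] [-0.04239773 -0.02041869]
pad [[285.26961404 187.34781011]]
lid [[284.86453702 221.6821652 ]]
pad [-0.0369 -0.0164  0.0278] [1.  7.2 6.8 2.6 1.6 0.9 0.5 0.4 0.9 0.7 0.2 0.4 0.9]
pad [-0.0411 -0.0172  0.0315] [3.7 0.3 9.5 4.  9.6 5.4 1.8 1.4 1.  0.  0.1 0.4 0.4 0.4 0.2 0.4 0.1 0.6
 0.7]
pad [-0.0433 -0.0188  0.0337] [0.2 0.3 0.1 0.  0.1 0.1 0.2 0.2 0.3 0.1 0.  0.  0.  0.  0.  0.4 0.  0.4
 0.1]
spice lid [-0.0424 -0.0198  0.0201] [ 7.4  0.5  1.8  0.7  1.4  3.6  3.6  1.1  5.4  1.1  0.6  0.   0.7  0.
  0.2  4.5  0.3  0.1 11.3  0.1  0.4  0.6  7.1  7.7]
spice lid [-0.0427 -0.0204  0.0194] [ 6.6  1.1  3.   0.5  0.2  6.8  0.4  0.   0.4  0.7  1.3  0.1  0.4  0.2
  0.   0.   0.3  0.1 11.4  0.3  0.3  6.1  6.6  6.6]
```

step_arm(
  motion=[
    [[0, 0, 0.5], 0],
    [[0, 0, 1.0], 0],
    [[0, 0, 1.5], 0],
    [[0, 0, 1.9], 0],
    [[0, 0, 2.1], 0],
    [[0, 0, 2.19], 0],
    [[0, 0, 2.19], 0],
  ],
)

```text
time: 43.0
tool_pos: [0.6572, -0.1429, 0.1485]
tool_rot: [3.141, 0.0, 1.672]
contact_force: [0.1, -0.2, 0.6]
opening: 0.0914
grip_force: 0.0
```

step_arm(
  motion=[
    [[0, 0, 0], 0],
    [[0, 0, 0], 0],
    [[0, 0, 0], 0],
    [[0, 0, 0], 0],
    [[0, 0, 0], 0],
    [[0, 0, 0], 0],
    [[0, 0, -0.1], 0],
    [[0, 0, -0.4], 0],
    [[0, 0, -0.8], 0],
    [[0, 0, -1.0], 0],
  ],
  hand=255,
  squeeze=15,
)

```text
time: 44.25
tool_pos: [0.6574, -0.143, 0.2097]
tool_rot: [3.14, 0.001, 1.672]
contact_force: [0.2, 0.4, -1.5]
opening: 0.0405
grip_force: 15.0
```

```bash
python3 - <<'E'
from h import *
o=robot.observe(); print(S(o['tool_pos']))
go((*st(-.24,-.02),.21,1.671),(*st(-.24,-.02),.065,1.671))
E
```

```text
[-0.04175959 -0.02049053]
at [ 0.6574 -0.143   0.2097] yaw 1.6718 t 44.25 open 0.0405
[0.012, -3.304, -0.011] 0.001
[0.014, -3.309, 2.405] 0.001
```

step_arm(
  motion=[
    [[0, -0.5, 0], 0],
    [[0, -1.2, 0], 0],
    [[0, -2.0, 0], 0],
    [[0, -2.8, 0.1], 0],
    [[0.013, -3.2, 0.5], 0],
    [[0.013, -3.31, 1.0], 0],
    [[0.013, -3.31, 1.5], 0],
    [[0.013, -3.31, 2.0], 0],
    [[0.013, -3.31, 2.25], 0],
    [[0.013, -3.31, 2.35], 0],
  ],
)

```text
time: 45.5
tool_pos: [0.4589, -0.1618, 0.0662]
tool_rot: [-3.14, -0.001, 1.672]
contact_force: [-0.7, -0.4, 0.2]
opening: 0.0408
grip_force: 15.0
```

step_arm(
  motion=[
    [[0, 0, 0.02], 0],
    [[0, 0, 0.04], 0],
    [[0, 0, 0.06], 0],
    [[0, 0, 0.08], 0],
    [[0, 0, 0.08], 0],
  ],
)

```text
time: 46.12
tool_pos: [0.4594, -0.1622, 0.0628]
tool_rot: [3.141, 0.0, 1.672]
contact_force: [-2.1, 0.2, 6.3]
opening: 0.0406
grip_force: 15.0
```

step_arm(
  motion=[
    [[0, 0, -0.02], 0],
    [[0, 0, -0.02], 0],
    [[0, 0, -0.02], 0],
    [[0, 0, -0.02], 0],
    [[0, 0, -0.3], 0],
    [[0, 0, -0.9], 0],
    [[0, 0, -1.8], 0],
    [[0, 0, -2.7], 0],
    [[0, 0, -3.4], 0],
    [[0, 0, -3.4], 0],
  ],
  hand=60,
)

```text
time: 47.38
tool_pos: [0.4606, -0.1627, 0.2694]
tool_rot: [3.136, 0.004, 1.672]
contact_force: [0.4, 0.2, -0.5]
opening: 0.0702
grip_force: 0.0
```

```bash
python3 - <<'E'
from h import *
go((*st(-.046,-.1235),.27,1.671))
E
```

```text
at [ 0.4606 -0.1627  0.2694] yaw 1.6719 t 47.38 open 0.0702
[-1.72, 3.224, 0.017] 0.001
```

step_arm(
  motion=[
    [[-0.4, 0.7, 0], 0],
    [[-0.8, 1.5, 0], 0],
    [[-1.2, 2.3, 0], 0],
    [[-1.6, 3.0, 0], 0],
    [[-1.72, 3.22, 0], 0],
    [[-1.72, 3.22, 0], 0],
    [[-1.72, 3.22, 0], 0],
    [[-1.72, 3.22, 0], 0],
  ],
  hand=0,
)

```text
time: 48.38
tool_pos: [0.6613, -0.2449, 0.2666]
tool_rot: [3.142, -0.0, 1.672]
contact_force: [0.4, -0.1, 0.1]
opening: 0.092
grip_force: 0.0
```

```bash
python3 - <<'E'
from h import *
snap('wrist','w15'); im=cv2.imread('pics/w15.png'); o=np.load('pics/w15.npz')
print(o['tp'],S(o['tp']))
V=cv2.cvtColor(im,cv2.COLOR_BGR2HSV)[...,2]; R=im[...,2].astype(int)-im[...,1]
x=ring('w15',(-.047,-.124),.171,.027,R,range(0,360,15));print('honey',*x)
print('bigpad',*ring('w15',(-.0433,-.0188),.085,.034,V,range(0,360,15)))
go((*st(*x[0][:2]),.142,1.671))
E
```

```text
[ 0.66127476 -0.24493253  0.26660971] [-0.04807944 -0.12234381]
honey [-0.0489 -0.1255  0.027 ] [0.6 0.5 0.2 0.2 0.3 0.2 0.2 0.  0.1 6.8 0.2 0.  0.4 0.  0.2 0.2 0.4 0.3
 0.4 0.2 3.6 3.8 0.  0.1]
bigpad [-0.0432 -0.0185  0.034 ] [ 0.1  0.4  0.5  0.1  0.5 15.1 12.3 14.4  0.4  0.3  0.2  0.1  0.1  0.
  0.   0.1  0.1  0.1  0.1  0.   0.   0.1  0.2  0.1]
at [ 0.6614 -0.245   0.2668] yaw 1.6718 t 48.42 open 0.0919
[-0.051, -0.016, 2.08] 0.001
```

step_arm(
  motion=[
    [[-0.05, -0.016, 0.5], 0],
    [[-0.05, -0.016, 1.0], 0],
    [[-0.05, -0.016, 1.5], 0],
    [[-0.05, -0.016, 1.9], 0],
    [[-0.05, -0.016, 2.1], 0],
    [[-0.05, -0.016, 2.14], 0],
    [[-0.05, -0.016, 2.14], 0],
  ],
)

```text
time: 49.3
tool_pos: [0.6617, -0.2485, 0.1389]
tool_rot: [3.14, 0.001, 1.672]
contact_force: [-0.1, 0.8, -0.6]
opening: 0.0915
grip_force: 0.0
```

step_arm(
  motion=[
    [[0, 0, 0], 0],
    [[0, 0, 0], 0],
    [[0, 0, 0], 0],
    [[0, 0, 0], 0],
    [[0, 0, 0], 0],
    [[0, 0, 0], 0],
    [[0, 0, -0.1], 0],
    [[0, 0, -0.4], 0],
    [[0, 0, -0.6], 0],
    [[0, 0, -0.6], 0],
  ],
  hand=255,
  squeeze=25,
)

```text
time: 50.55
tool_pos: [0.662, -0.2487, 0.176]
tool_rot: [3.138, 0.002, 1.672]
contact_force: [-0.4, 0.1, -3.2]
opening: 0.0554
grip_force: 24.8
```

```bash
python3 - <<'E'
from h import *
snap('wrist','w16'); im=cv2.imread('pics/w16.png'); o=np.load('pics/w16.npz')
print(o['tp'],S(o['tp']))
R=im[...,2].astype(int)-im[...,1]
s=S(o['tp']);print('honey in hand',*ring('w16',s,o['tp'][2]+.033,.027,R,range(0,360,15)))
go((*st(-.0433,-.0187),o['tp'][2],1.671))
E
```

```text
[ 0.66203603 -0.24869784  0.17597023] [-0.04769787 -0.12616631]
honey in hand [-0.0467 -0.1335  0.0255] [ 1.7  0.5 10.4  2.4  0.9  1.3  1.   1.   0.2  3.5 12.2  2.5  3.2  1.3
  7.8 10.8  3.3  3.4  2.9  2.1  2.2 12.6  9.   0.2]
at [ 0.6616 -0.2484  0.1748] yaw 1.6718 t 50.6 open 0.0557
[1.786, 0.083, -0.022] 0.001
```

step_arm(
  motion=[
    [[0.3, 0.02, 0], 0],
    [[0.8, 0.04, 0], 0],
    [[1.3, 0.06, 0], 0],
    [[1.7, 0.083, 0], 0],
    [[1.775, 0.083, 0], 0],
    [[1.775, 0.083, 0.1], 0],
    [[1.775, 0.083, 0.3], 0],
    [[1.775, 0.083, 0.45], 0],
    [[1.775, 0.083, 0.55], 0],
    [[1.775, 0.083, 0.55], 0],
  ],
)

```text
time: 51.85
tool_pos: [0.6551, -0.1421, 0.1399]
tool_rot: [-3.14, -0.001, 1.671]
contact_force: [1.3, -0.4, -3.8]
opening: 0.0555
grip_force: 24.8
```

```bash
python3 - <<'E'
from h import *
o=robot.observe(); print(S(o['tool_pos']),o['tool_pos'],o['contact_force'])
E
```

```text
[-0.04390743 -0.01937718] [ 0.65514641 -0.1420638   0.13994911] [ 1.34286902 -0.40942493 -3.81471843]
```

step_arm(
  motion=[
    [[0, 0.01, 0.02], 0],
    [[0, 0.01, 0.03], 0],
    [[0, 0.01, 0.04], 0],
    [[0, 0.01, 0.04], 0],
  ],
)

```text
time: 52.35
tool_pos: [0.6561, -0.1418, 0.1385]
tool_rot: [3.141, 0.0, 1.672]
contact_force: [-0.1, -0.3, -3.1]
opening: 0.0561
grip_force: 24.8
```

step_arm(
  motion=[
    [[0, 0, 0.01], 0],
    [[0, 0, 0.02], 0],
    [[0, 0, 0.03], 0],
    [[0, 0, 0.03], 0],
  ],
)

```text
time: 52.85
tool_pos: [0.6561, -0.1418, 0.1378]
tool_rot: [3.141, 0.0, 1.672]
contact_force: [-2.9, 0.3, 5.6]
opening: 0.0554
grip_force: 24.8
```

Contact made; release, rise, and go to the spice jar.

step_arm(
  motion=[
    [[0, 0, -0.01], 0],
    [[0, 0, -0.01], 0],
    [[0, 0, -0.01], 0],
    [[0, 0, -0.01], 0],
    [[0, 0, -0.01], 0],
    [[0, 0, -0.3], 0],
    [[0, 0, -0.9], 0],
    [[0, 0, -1.7], 0],
    [[0, 0, -2.4], 0],
    [[0, 0, -2.4], 0],
  ],
  hand=20,
)

```text
time: 54.1
tool_pos: [0.6575, -0.1422, 0.2868]
tool_rot: [3.132, 0.004, 1.672]
contact_force: [-0.1, 0.3, -0.6]
opening: 0.0847
grip_force: 0.0
```

```bash
python3 - <<'E'
from h import *
snap('wrist','w17'); im=cv2.imread('pics/w17.png')
V=cv2.cvtColor(im,cv2.COLOR_BGR2HSV)[...,2];R=im[...,2].astype(int)-im[...,1]
print('honey',*ring('w17',(-.0433,-.0188),.171,.027,R,range(0,360,15)))
print('padbig',*ring('w17',(-.0433,-.0188),.085,.034,V,range(0,181,15)))
go((.4595,-.1622,.27,1.671))
E
```

```text
honey [-0.0425 -0.0192  0.027 ] [0.1 0.4 0.2 0.  0.2 0.  0.2 0.  0.3 0.2 0.3 0.3 0.2 0.1 0.1 0.1 0.1 0.
 0.2 0.  0.1 0.6 4.2 0.2]
padbig [-0.0427 -0.0184  0.0334] [0.2 0.1 0.3 0.1 0.2 0.1 0.3 0.2 0.  0.6 0.8 3.5 0.2]
at [ 0.6566 -0.142   0.2837] yaw 1.6718 t 54.15 open 0.0843
[-0.003, -3.303, 0.213] 0.001
```

step_arm(
  motion=[
    [[0, -0.8, 0], 0],
    [[0, -1.7, 0], 0],
    [[0, -2.6, 0.1], 0],
    [[-0.003, -3.2, 0.21], 0],
    [[-0.003, -3.3, 0.21], 0],
    [[-0.003, -3.3, 0.21], 0],
    [[-0.003, -3.3, 1.0], 0],
    [[-0.003, -3.3, 1.8], 0],
    [[-0.003, -3.3, 2.6], 0],
    [[-0.003, -3.3, 2.6], 0],
  ],
)

```text
time: 55.4
tool_pos: [0.4582, -0.1608, 0.1216]
tool_rot: [-3.135, -0.004, 1.672]
contact_force: [-0.0, -0.6, 0.4]
opening: 0.0846
grip_force: 0.0
```

```bash
python3 - <<'E'
from h import *
go((.4594,-.1622,.064,1.671))
E
```

```text
at [ 0.4582 -0.1608  0.1216] yaw 1.6724 t 55.4 open 0.0846
[-0.029, 0.024, 0.96] 0.001
```

step_arm(
  motion=[
    [[0, 0, 0.1], 0],
    [[0, 0, 0.4], 0],
    [[0, 0, 0.7], 0],
    [[0, 0, 0.9], 0],
    [[0, 0, 1.0], 0],
    [[0, 0, 1.05], 0],
    [[0, 0, 1.05], 0],
  ],
)

```text
time: 56.28
tool_pos: [0.4593, -0.1621, 0.0619]
tool_rot: [3.141, 0.0, 1.672]
contact_force: [0.1, -0.1, 0.1]
opening: 0.0844
grip_force: 0.0
```

step_arm(
  motion=[
    [[0, 0, 0], 0],
    [[0, 0, 0], 0],
    [[0, 0, 0], 0],
    [[0, 0, 0], 0],
    [[0, 0, 0], 0],
    [[0, 0, -0.1], 0],
    [[0, 0, -0.6], 0],
    [[0, 0, -1.4], 0],
    [[0, 0, -2.2], 0],
    [[0, 0, -2.4], 0],
  ],
  hand=255,
  squeeze=15,
)

```text
time: 57.52
tool_pos: [0.4602, -0.1625, 0.2089]
tool_rot: [3.137, 0.003, 1.672]
contact_force: [-0.1, 1.0, -1.4]
opening: 0.0401
grip_force: 15.0
```

step_arm(
  motion=[
    [[0, 0, 0], 0],
    [[0, 0, 0], 0],
  ],
)

```text
time: 57.78
tool_pos: [0.4583, -0.1615, 0.204]
tool_rot: [-3.139, -0.002, 1.672]
contact_force: [-0.3, -0.1, -1.2]
opening: 0.0404
grip_force: 15.0
```

```bash
python3 - <<'E'
from h import *
go((*st(-.0431,-.1217),.205,1.671),(*st(-.0431,-.1217),.15,1.671))
E
```

```text
at [ 0.4583 -0.1615  0.204 ] yaw 1.6718 t 57.77 open 0.0404
[-1.713, 3.309, -0.028] 0.001
[-1.715, 3.312, 0.889] 0.001
```

step_arm(
  motion=[
    [[-0.4, 0.7, 0], 0],
    [[-0.8, 1.5, 0], 0],
    [[-1.2, 2.3, 0], 0],
    [[-1.6, 3.0, 0], 0],
    [[-1.705, 3.295, 0], 0],
    [[-1.705, 3.295, 0], 0],
    [[-1.707, 3.297, 0.3], 0],
    [[-1.707, 3.297, 0.6], 0],
    [[-1.707, 3.297, 0.8], 0],
    [[-1.707, 3.297, 0.8], 0],
  ],
)

```text
time: 59.02
tool_pos: [0.6652, -0.2435, 0.1562]
tool_rot: [-3.139, -0.002, 1.672]
contact_force: [-0.4, 1.0, -0.8]
opening: 0.0407
grip_force: 15.0
```

step_arm(
  motion=[
    [[0, 0, 0.03], 0],
    [[0, 0, 0.06], 0],
    [[0, 0, 0.09], 0],
    [[0, 0, 0.09], 0],
    [[0, 0, 0.09], 0],
  ],
)

```text
time: 59.65
tool_pos: [0.6663, -0.2439, 0.1523]
tool_rot: [3.141, -0.0, 1.672]
contact_force: [-0.4, -0.2, -0.8]
opening: 0.0406
grip_force: 15.0
```

```bash
python3 - <<'E'
from h import *
o=robot.observe(); print(S(o['tool_pos']),o['tool_pos'],o['contact_force'])
E
```

```text
[-0.04302008 -0.12184825] [ 0.66625937 -0.24393436  0.15229196] [-0.40219004 -0.16335743 -0.80715977]
```

step_arm(
  motion=[
    [[0, 0, 0.03], 0],
    [[0, 0, 0.05], 0],
    [[0, 0, 0.07], 0],
    [[0, 0, 0.085], 0],
    [[0, 0, 0.085], 0],
    [[0, 0, 0.085], 0],
  ],
)

```text
time: 60.4
tool_pos: [0.6662, -0.2439, 0.1472]
tool_rot: [3.141, -0.0, 1.672]
contact_force: [-0.1, -0.6, -1.1]
opening: 0.04
grip_force: 15.0
```

step_arm(
  motion=[
    [[0, 0, 0.01], 0],
    [[0, 0, 0.02], 0],
    [[0, 0, 0.03], 0],
    [[0, 0, 0.03], 0],
  ],
)

```text
time: 60.9
tool_pos: [0.6663, -0.244, 0.1466]
tool_rot: [3.141, 0.001, 1.672]
contact_force: [-2.2, 0.8, 5.8]
opening: 0.0406
grip_force: 15.0
```

step_arm(
  motion=[
    [[0, 0, -0.01], 0],
    [[0, 0, -0.01], 0],
    [[0, 0, -0.01], 0],
    [[0, 0, -0.01], 0],
    [[0, 0, -0.01], 0],
    [[0, 0, -0.3], 0],
    [[0, 0, -0.9], 0],
    [[0, 0, -1.7], 0],
    [[0, 0, -2.5], 0],
    [[0, 0, -3.0], 0],
  ],
  hand=60,
)

```text
time: 62.15
tool_pos: [0.6664, -0.244, 0.3303]
tool_rot: [3.137, 0.003, 1.672]
contact_force: [0.6, -0.1, -0.8]
opening: 0.0703
grip_force: 0.0
```

step_arm(
  motion=[
    [[0.3, -0.5, 0], 0],
    [[0.8, -1.2, 0], 0],
    [[1.2, -2.0, 0], 0],
    [[1.2, -2.0, 0], 0],
    [[1.2, -2.0, 0], 0],
  ],
)

```text
time: 62.78
tool_pos: [0.5402, -0.1848, 0.3272]
tool_rot: [3.138, 0.002, 1.672]
contact_force: [1.0, 0.4, -0.4]
opening: 0.0701
grip_force: 0.0
```

```bash
python3 - <<'E'
from h import *
snap('side','s18'); snap('wrist','w18'); snap('top','t18')
im=cv2.imread('pics/w18.png'); o=np.load('pics/w18.npz'); print(S(o['tp']),o['tp'])
print([w2pix('w18',[*st(x,y),z])[0].round() for x,y,z in((-.0433,-.0188,.171),(-.0433,-.1218,.19),(-.0425,.109,.16))])
a=cv2.imread('pics/s12.png').astype(int);b=cv2.imread('pics/s18.png').astype(int)
d=(abs(a-b).max(2)>45).astype(np.uint8); d=cv2.morphologyEx(d,2,np.ones((3,3),np.uint8)); n,l,s,c=cv2.connectedComponentsWithStats(d)
print('side changes',[x.tolist() for x in s[1:] if x[4]>25])
for nme,p in(('honey',[*st(-.0433,-.0188),.13]),('spice',[*st(-.0433,-.1218),.14]),('ram',[*st(-.0425,.109),.13]),('pull',[*st(-.13,-.066),.05])):
    print(nme,w2pix('s18',p)[0].round())
E
```

```text
[-0.16211161 -0.05063646] [ 0.54065348 -0.18496764  0.32665318]
[array([436., 158.]), array([431., 288.]), array([450., -20.])]
side changes [[78, 0, 73, 61, 3335], [146, 10, 52, 15, 383], [184, 26, 17, 7, 85], [172, 36, 21, 9, 75], [194, 38, 7, 9, 49], [148, 61, 48, 30, 858], [197, 72, 12, 13, 97], [77, 100, 76, 71, 3011], [334, 141, 41, 21, 370], [273, 149, 53, 23, 516], [257, 151, 15, 10, 95], [125, 154, 8, 6, 31], [122, 160, 6, 5, 26], [106, 164, 18, 32, 278], [304, 169, 6, 17, 97], [54, 189, 13, 13, 81], [310, 215, 20, 14, 210], [335, 225, 22, 22, 275], [309, 231, 4, 11, 38], [329, 242, 9, 17, 100], [338, 249, 33, 27, 355], [309, 253, 26, 17, 196], [17, 257, 5, 8, 31], [168, 271, 140, 34, 1765], [355, 291, 22, 12, 165], [179, 292, 31, 37, 484], [313, 293, 16, 10, 94], [114, 295, 18, 11, 76], [272, 299, 16, 12, 110], [240, 305, 102, 21, 1144]]
honey [319. 233.]
spice [345. 243.]
ram [291. 219.]
pull [307. 274.]
```

```bash
python3 - <<'E'
from h import *
im=cv2.imread('pics/s18.png'); i0=cv2.imread('pics/s0.png') if 0 else cv2.imread('pics/side0.png')
for nm,(x,y) in(('spice',(-.0433,-.1218)),('honey',(-.0433,-.0188))):
    for z in(.09,.12,.15,.165,.18,.188):
        u,v=w2pix('s18',[*st(x,y),z])[0].round().astype(int); print(nm,z,(u,v),im[v,u].tolist(), 'row',im[v,u-16:u+17:4].mean(1).round().tolist() if 0 else im[v,u-16:u+17:4].max(1).tolist())
for z in(.10,.13,.15,.16):
    u,v=w2pix('s18',[*st(-.0425,.109),z])[0].round().astype(int); print('ram',z,(u,v),cv2.imread('pics/s12.png')[v,u-12:u+13:4].max(1).tolist(),im[v,u-12:u+13:4].max(1).tolist())
E
```

```text
spice 0.09 (np.int64(344), np.int64(259)) [50, 86, 103] row [105, 144, 171, 91, 103, 105, 130, 164, 167]
spice 0.12 (np.int64(345), np.int64(250)) [72, 97, 109] row [78, 169, 176, 97, 109, 114, 137, 154, 165]
spice 0.15 (np.int64(345), np.int64(240)) [107, 121, 126] row [118, 177, 167, 114, 126, 133, 111, 162, 161]
spice 0.165 (np.int64(345), np.int64(235)) [10, 16, 16] row [79, 166, 160, 12, 16, 17, 9, 89, 90]
spice 0.18 (np.int64(346), np.int64(230)) [37, 113, 152] row [151, 151, 170, 83, 152, 124, 63, 92, 88]
spice 0.188 (np.int64(346), np.int64(228)) [168, 222, 217] row [85, 172, 175, 146, 222, 232, 83, 90, 91]
honey 0.09 (np.int64(318), np.int64(245)) [73, 93, 101] row [175, 181, 68, 100, 101, 102, 113, 175, 175]
honey 0.12 (np.int64(319), np.int64(236)) [48, 88, 110] row [75, 72, 84, 102, 110, 108, 103, 170, 166]
honey 0.15 (np.int64(319), np.int64(227)) [3, 8, 94] row [82, 7, 187, 78, 94, 89, 89, 86, 134]
honey 0.165 (np.int64(319), np.int64(222)) [32, 44, 191] row [78, 77, 162, 188, 191, 176, 192, 89, 91]
honey 0.18 (np.int64(319), np.int64(218)) [37, 46, 186] row [78, 81, 108, 198, 186, 198, 98, 90, 90]
honey 0.188 (np.int64(319), np.int64(215)) [74, 84, 88] row [76, 78, 85, 90, 88, 89, 89, 91, 92]
ram 0.1 (np.int64(291), np.int64(227)) [99, 93, 87, 106, 104, 95, 83] [99, 94, 86, 106, 104, 93, 82]
ram 0.13 (np.int64(291), np.int64(219)) [86, 92, 88, 105, 103, 91, 76] [87, 92, 87, 105, 102, 91, 75]
ram 0.15 (np.int64(291), np.int64(213)) [81, 178, 110, 111, 135, 195, 79] [82, 178, 109, 113, 134, 196, 78]
ram 0.16 (np.int64(291), np.int64(210)) [125, 84, 109, 107, 101, 80, 74] [125, 84, 109, 107, 101, 80, 75]
```

```bash
python3 -c "
from cell import robot
print(robot.hand_in())"
```

```text
the job is handed in; nothing more can be done
None
```

I finished the job and handed it in at about 63 s on the robot's clock: both ramekins I found are stacked in the well, both teaspoons are in the closed drawer, and the honey and spice jars are swapped and upright on their own pads, each within about 1 mm of its centre; I left the egg timer alone, and the hand-in gave no verdict.

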